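# Pull the test bay's safety screen shut with the hook stick

### The job

The clear safety screen of the test bay has been left raised: take the hook stick out of its stand, catch the ring on the screen with the hook, and pull the screen fully down. Once it is down, keep a firm, steady pull of about 18 N on it for a good second so that it seats, never pulling or pushing on it with more than 30 N. Then unhook, leaving the screen fully down, and stand the stick back in its socket; touch the screen with nothing but the stick and leave the other things where they are.

Things in the scene. Friction and masses are not known exactly. Their poses are not given: they have to be found in the camera images.
- screen (a joint): height of the clear sliding screen (336 wide, 230 tall) above its shut position in m: 0 = fully down on a hard stop, up to 0.095; it slides vertically between the bay's posts. Friction holds it wherever it is left; pulling it down takes about 2 to 9 N, lifting it 10 to 16 N.
- bay: the test bay, fixed: grey deck 240 (x) by 400 (y) by 12 tall; posts 22 wide, 375 tall at y = -180 and +180, head bar on them, clear side wings and a module on the deck behind. Origin on the bench, midway between the posts in the plane of the screen. x points away from the robot, square to the screen (its face looks to -x), y along the screen, z up.
- ring_seat (a point): bottom of the hole in the screen's steel ring (top of the lowest wire), where the hook pulls; 205 above the bench when shut. The ring is rigid on the screen, upright, parallel to it and 45 in front (-x); hole 36 across, axis along the bay's x, centre 18 above this point; wire 6. An 8 thick stub joins ring top and screen; behind the ring's lower part is free. Axes: the bay's.
- stick_hook (a point): inside of the hook: underside of its bar, midway between shank and tip, at (121, 0, 152) from stick. The hook is 7 mm round steel: a bar runs 24 (between centre lines) level from the shank to the stick's +x, then the tip turns down, ending 14 below the bar's underside; 17 free between shank and tip. Axes: stick's.
- stick: loose hook stick, 0.16 kg, standing in its socket left or right. Origin: centre of its butt. Its frame is level (z up) when the stick leans 35 degrees from upright to its own +x, as in the stand and as for hooking. Black square handle 22 x 22 to 115 along from the butt, faces to +y and -y; yellow round shank 10 thick; hook 190 along, top.
- stick_grip (a point): where to grip the stick: on the handle's centre line 85 mm along from the butt, at (49, 0, 70) mm from the stick's origin; pinch across y (22 mm) with the gripper tilted about 25 degrees to come from -x and above, and grip hard (about 100 N): under the pull the handle turns a little (up to 0.15 rad) between the fingers. Axes as stick.
- socket (a point): floor centre of the stand's square socket, 28 above the bench, open at the top. It leans 35 degrees to the stand's +x like the stick in it; 46 deep along its lean, 28 x 28 inside (3 free round the handle), walls 4; stand base 110 x 80 x 12, fixed. Axes: the stand's, z up. The stick goes back with its axes this way and its butt within 10 of this point.
- meter: multimeter lying on the bench, 150 x 78 x 36, origin under its centre; leave alone
- driver: screwdriver lying on the bench, 170 long, about 30 thick; leave alone
Things that resemble listed ones, but are neither listed nor needed, are in the scene too. Of the things shaped like the stick, the black one is meant. What is shaped like the part that bears socket but green is not meant.

How it is judged:
By the outcome, as a careful person would: the job done as asked, in the order asked, and still so for the second after the job is handed in, with the robot touching nothing.
It also fails if it takes over 72 s, if anything falls off the work surface, if the arm or the gripper's body presses on something with over 40 N, if the wrist force passes 120 N, or if a joint passes its speed limit or range.

### The arm

A 6-joint arm with a two-finger parallel gripper is mounted at the origin on the work surface. World frame = base frame: x ahead of the robot, y to its left, z up, the work surface at z = 0. Lengths are in mm, angles in rad, forces in N, time in s.
With the tool pointing down it reaches from about 350 to 875 mm from the base axis. Payload 4.2 kg.
Tool frame: the origin (TCP) lies midway between the tips of the shut fingers; the grasp point (between the pads) lies 19 mm behind it; z points along the fingers, y is the line along which they close (so a half turn about z gives the same grasp; the last joint's range is limited). The gripper opens to 85 mm and grips with 20 to 120 N. Pads are 22 mm wide; open, the fingers measure 114 mm over their backs; the gripper's body (76 mm by 85 mm) begins 54 mm behind the grasp point. The pads swing forward as they close: fully open they stand 13 mm farther back than shut.
Start: joints at [-0.987, 0.385, 0.008, 0, -1.194, -0.259], TCP at [199.465, -592.295, 231.312] pointing down, gripper open.
Joint ranges: [-3.14, 3.14], [-1.21, 2.06], [-1.07, 1.41], [-3.16, 2.05], [-2.99, -0.16], [-3.1, 3.1]. Speed limits (rad/s): [2.79, 2.79, 3.14, 3.14, 3.14, 3.14].

### API

Orientations are given as a unit quaternion [x, y, z, w].
In Python, from bench import arm gives the robot as it stands.
- The arm moves only by the tool send_rows, never from a script. Its argument "targets" is a list of rows, each an object of numbers: "gripper": the gripper command: -1 is fully open, 1 is shut, values between are in proportion; "x", "y", "z": the shift along the tool's x, y, z in cm; "ax", "ay", "az": the turn, a rotation vector about the tool's x, y, z in degrees. A call has 1 to 5 rows; each row shifts and turns the commanded pose from where the row before left it, along the tool's axes as they then stand; what a row does not reach is not made up. A row lasts 1/12 s, in which the tool goes at most 41.7 mm and 7.16 degrees, less where a joint would pass 70% of its speed; a pose out of reach is approached as far as the arm can. A call is refused whole if a number of a shift passes 4.17 or a number of a turn 7.16, either way. A call with a gripper value outside its range is refused whole. The fingers move at their own pace and stop on an object; the grip force is fixed at half the most. Time passes only in rows, so rows that do not move let the fingers close. It gives the time, the measured TCP pose, the force, the opening and the grip force at its end, in the units of the state.
- arm.read_state(): the state, without advancing time (a new reading comes with each control period).
- arm.get_image(name): name is "side" or "top"; returns (picture, depth): 384x512x3 uint8, red, green, blue; 384x512 float32, mm along the optical axis (not along the pixel's ray), 0 where there is no reading.
- arm.camera_model(name): a dict with "fx", "fy", "cx", "cy" (pixels), "cam_to_world" (4x4, takes a point from camera to world coordinates). Camera axes: x right, y down, z forward; pixel columns grow to the right and rows downward; lengths in mm; the calibration is good to about 2 mm. A picture is of the moment at which its call begins. camera_model takes no time and is no camera call.
- arm.job_done(): hands the job in; it is judged then, once.
Trained networks look in the newest picture that a camera, given by its name, has taken for a name from the list of things; names that differ only in an ending like _2 or _b are one class to them, and where a whole thing is asked for, a point or a joint stands for the part that bears it (a point fixed in the world has none). Each returns a list of dicts, best first, with "score" (0 to 1); they miss things now and then, are a little off and sometimes report something else, mostly with a low value. They report only what shows in the picture. A call takes as long as a camera call. They do not tell look-alikes from the thing itself.
- arm.boxes_of(camera, thing): "rect" ([left, top, width, height] in pixels, round what is visible of it).
The state is a dict: "clock": time; "joints": joint angles; "joint_vel": joint speeds; "joint_efforts": joint torques, N m; "position": TCP position; "ee_rot": TCP orientation; "contact_force": force on the tool from outside, world axes, zero at the start; "wrist_torque": the same for the moment, N m; "gripper_width": finger opening in mm; "grasp_force": force on a finger pad.
Only numpy, scipy, OpenCV 4.12 (cv2) and the standard library are available. Lean on these libraries where they do the work, as an engineer would, in place of code of your own. Each camera call takes 0.05 s, during which the arm holds its last target. There are 200 camera calls.

## Working session

There is one attempt and no reset: what is moved stays moved. The work goes in short steps, Python scripts to look and compute and a tool call to move; the robot and the scene stay as the last step left them, time stands still between calls to the robot, and variables do not carry over. Pictures are saved under pics/ and viewed, at most 10 in all, crops included, and the job is handed in when it is done.

Besides the shell and the picture viewer there is one more tool, called after "Emit:" in YAML: its name, and indented under it one key for each argument. send_rows: Moves the arm, as the interface text tells. Its arguments: {"type":"object","properties":{"targets":{"type":"array"}},"required":["targets"]}

```bash
mkdir -p pics; cat > h.py <<'E'
import numpy as np, cv2
from bench import arm
from scipy.spatial.transform import Rotation as R
def snap(n):
    im,d=arm.get_image(n); m=arm.camera_model(n); np.savez(f'{n}.npz',im=im,d=d,**{k:m[k] for k in m}); return im,d
def pts(n):
    f=np.load(f'{n}.npz'); d=f['d']; v,u=np.mgrid[:d.shape[0],:d.shape[1]]
    c=np.stack([(u-f['cx'])/f['fx']*d,(v-f['cy'])/f['fy']*d,d,np.ones_like(d)],-1)
    P=(c@np.array(f['cam_to_world']).T)[...,:3]; P[d==0]=np.nan; return f['im'],P
E
python3 - <<'E'
from h import *
for n in ['side','top']:
    im,d=snap(n); cv2.imwrite(f'pics/{n}0.png',cv2.resize(im[...,::-1],(800,600)))
    for t in ['stick','stick_hook','ring_seat','socket','screen','bay','meter','driver','stick_grip']:
        print(n,t,[(r['rect'],round(r['score'],2)) for r in arm.boxes_of(n,t)][:4])
    m=arm.camera_model(n);print(m['fx'],np.round(m['cam_to_world'],2).tolist())
print(arm.read_state())
E
```

```text
side stick [([253.1, 139.3, 47.3, 45.7], 0.91), ([311.3, 148.0, 58.7, 30.7], 0.65)]
side stick_hook [([317.9, 153.3, 50.1, 22.3], 0.86), ([282.1, 170.2, 40.0, 39.3], 0.59), ([257.5, 142.8, 43.3, 39.2], 0.56)]
side ring_seat [([117.0, 78.2, 96.6, 145.5], 0.78)]
side socket [([251.6, 138.4, 37.1, 32.5], 0.83), ([281.4, 170.6, 41.1, 39.9], 0.72)]
side screen [([119.3, 84.3, 92.2, 138.5], 0.61)]
side bay [([55.3, 58.0, 165.5, 198.8], 0.72)]
side meter [([166.1, 319.4, 70.7, 58.8], 0.74)]
side driver [([235.7, 238.3, 51.7, 31.1], 0.7), ([265.2, 142.3, 34.4, 36.6], 0.58)]
side stick_grip [([253.7, 140.2, 47.5, 44.2], 0.85), ([312.6, 147.2, 53.5, 34.1], 0.72)]
442.81358310269286 [[-0.87, -0.36, 0.32, 82.66], [-0.49, 0.63, -0.61, 635.6], [0.02, -0.69, -0.73, 967.59], [0.0, 0.0, 0.0, 1.0]]
top stick [([349.5, 228.2, 14.2, 26.4], 0.71), ([300.5, 181.3, 7.1, 36.1], 0.61)]
top stick_hook [([354.3, 211.3, 10.2, 45.3], 0.77), ([300.6, 174.8, 9.1, 44.9], 0.66)]
top ring_seat [([186.1, 116.8, 109.1, 28.5], 0.61)]
top socket [([320.8, 165.2, 22.7, 30.6], 0.57)]
top screen [([186.8, 120.4, 106.8, 25.1
[... 419 characters left out ...]
': array([-9.87379026e-01,  3.84696974e-01,  7.88997479e-03,  2.54344713e-06,
       -1.19402455e+00, -2.58578176e-01]), 'joint_vel': array([ 0.00081049, -0.00026387, -0.00057572,  0.00055895,  0.00014244,
        0.00028152]), 'joint_efforts': array([-4.39163432e-04, -3.92098689e+01,  1.88621467e+01,  4.19063777e+00,
       -3.56441524e-04, -1.55859777e-05]), 'position': array([ 199.46988566, -592.28101989,  231.31035107]), 'ee_rot': array([-1.61706858e-01,  9.86838838e-01,  1.55908005e-05, -8.27673634e-06]), 'contact_force': array([ 0.09851863,  0.66280467, -0.07360529]), 'wrist_torque': array([ 0.00925278,  0.00817902, -0.07830173]), 'grasp_force': 0.0, 'gripper_width': 85.33841817101195}
```

View pics/side0.png

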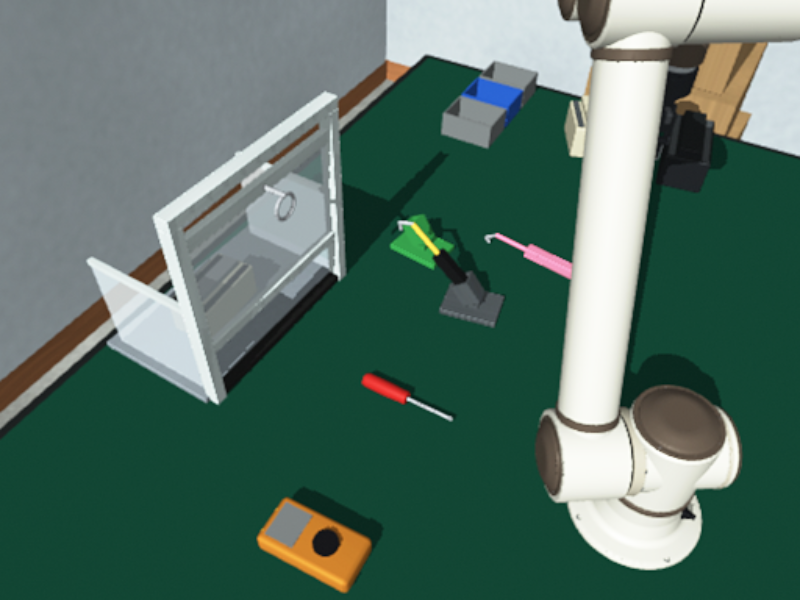

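View pics/top0.png

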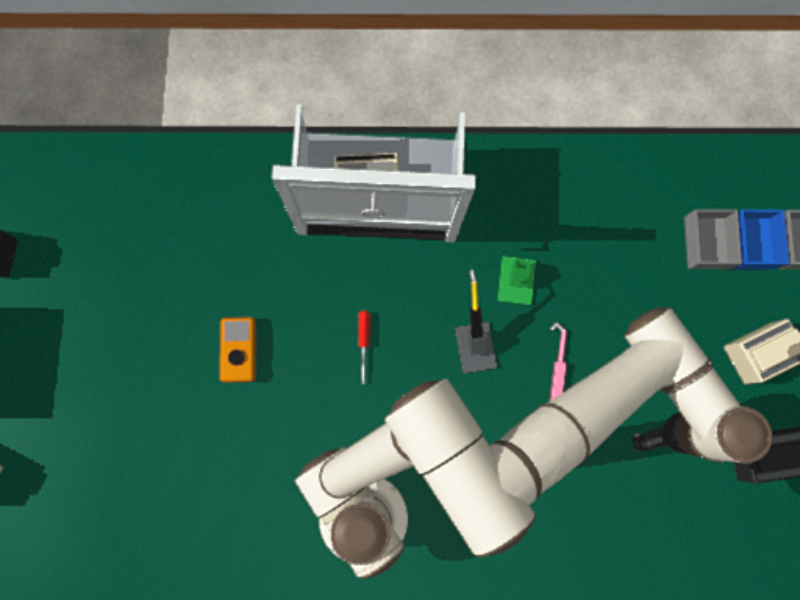

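The side view shows the grey stand with the black stick at about (465,285), hook at (405,225), and the ring at (285,205). The top view shows the stand at (477,347), hook at (472,272) and ring at (373,210). The pink stick and green stand are look-alikes.

```bash
python3 - <<'E'
from h import *
it,Pt=pts('top'); is_,Ps=pts('side')
def a(P,x,y,s=1.5625): return np.round(P[int(y/s),int(x/s)],0).tolist()
print('top stand',a(Pt,470,360),'hook',a(Pt,473,272),'green',a(Pt,510,295),'posts',a(Pt,285,176),a(Pt,465,184),'ring',a(Pt,373,210))
print('side stand',a(Ps,460,312),'ring',a(Ps,277,203),a(Ps,280,217),'post base',a(Ps,215,395),a(Ps,340,270))
Rt=lambda P,x0,x1,y0,y1,z0,z1:(P[...,0]>x0)&(P[...,0]<x1)&(P[...,1]>y0)&(P[...,1]<y1)&(P[...,2]>z0)&(P[...,2]<z1)
s=a(Pt,470,360); x,y=s[:2]
for n,im,P in(('top',it,Pt),('side',is_,Ps)):
    m=Rt(P,x-120,x+120,y-100,y+80,7,18); q=P[m]; c=im[m].astype(int)
    g=(c.max(1)-c.min(1)<25); q=q[g]
    if len(q)>9:
        r=cv2.minAreaRect(q[:,:2].astype(np.float32)); print(n,'base',r,len(q),np.median(q[:,2]))
    m=Rt(P,x-60,x+250,y-100,y+90,18,260); q=P[m]; c=im[m].astype(int)
    ye=(c[:,0]>130)&(c[:,1]>100)&(c[:,2]<100)
    bl=(c.max(1)<45)
    gr=(c.max(1)-c.min(1)<20)&~bl
    for k,w in(('yellow',ye),('black',bl)):
        p=q[w]
        if len(p)>4:
            mu=p.mean(0); d=np.linalg.svd(p-mu)[2][0]; d*=np.sign(d[2]); print(n,k,len(p),mu.round(1),d.round(3),p.min(0).round(0),p.max(0).round(0),'lean',np.degrees(np.arccos(d[2])),'yaw',np.degrees(np.arctan2(d[1],d[0])))
    # posts
    m=Rt(P,500,900,-350,250,362,385); q=P[m]; 
    if len(q)>9: print(n,'head',cv2.minAreaRect(q[:,:2].astype(np.float32)),np.median(q,0).round(1))
big=lambda im,u,v,w,h,k:cv2.resize(im[v:v+h,u:u+w,::-1],None,fx=k,fy=k,interpolation=cv2.INTER_CUBIC)
A=big(is_,90,50,130,210,2.8); B=big(is_,245,130,85,85,4.6); C=big(it,165,105,160,140,2.4)
W=np.zeros((590,798,3),np.uint8); 
W[:min(588,A.shape[0]),:364]=A[:588]; W[:B.shape[0],370:370+B.shape[1]]=B; 
h=590-391; C2=cv2.resize(C,None,fx=h/C.shape[0],fy=h/C.shape[0]); W[391:391+C2.shape[0],370:370+C2.shape[1]]=C2
cv2.imwrite('pics/c1.png',W)
E
```

```text
top stand [361.0, -249.0, 8.0] hook [534.0, -238.0, 180.0] green [517.0, -348.0, 13.0] posts [672.0, 140.0, 398.0] [658.0, -198.0, 399.0] ring [623.0, -24.0, 341.0]
side stand [401.0, -228.0, 11.0] ring [625.0, -5.0, 332.0] [623.0, -5.0, 306.0] post base [670.0, 165.0, 26.0] [649.0, -194.0, 32.0]
top base ((366.9630432128906, -263.7823791503906), (165.4403076171875, 92.951904296875), 0.6388065814971924) 369 12.800294549446107
top yellow 46 [ 486.6 -246.2  145.2] [0.669 0.111 0.735] [ 461. -254.  114.] [ 513. -239.  173.] lean 42.66710295800926 yaw 9.418535958472631
top black 112 [ 433.7 -255.    97.1] [0.672 0.152 0.725] [ 408. -271.   61.] [ 465. -241.  132.] lean 43.56363649110007 yaw 12.732103247723995
top head ((657.3357543945312, -26.92730712890625), (380.9438781738281, 4.9849138259887695), 87.00611114501953) [657.4 -24.9 380.2]
side base ((389.4269104003906, -261.4613037109375), (110.98698425292969, 85.35845184326172), 10.799771308898926) 525 12.58282545673012
side yellow 83 [ 497.1 -256.5  131.7] [-0.386  0.665  0.639] [ 464. -349.   39.] [ 567. -235.  175.] lean 50.269958271796604 yaw 120.0916902348085
side black 222 [ 435.6 -248.2   92. ] [0.68  0.184 0.71 ] [ 376. -284.   33.] [ 466. -237.  124.] lean 44.75177160803741 yaw 15.111787142459614
side head ((661.7742919921875, -25.010147094726562), (384.7591247558594, 26.828420639038086), 85.21929168701172) [660.6  37.7 379.1]
```

View pics/c1.png

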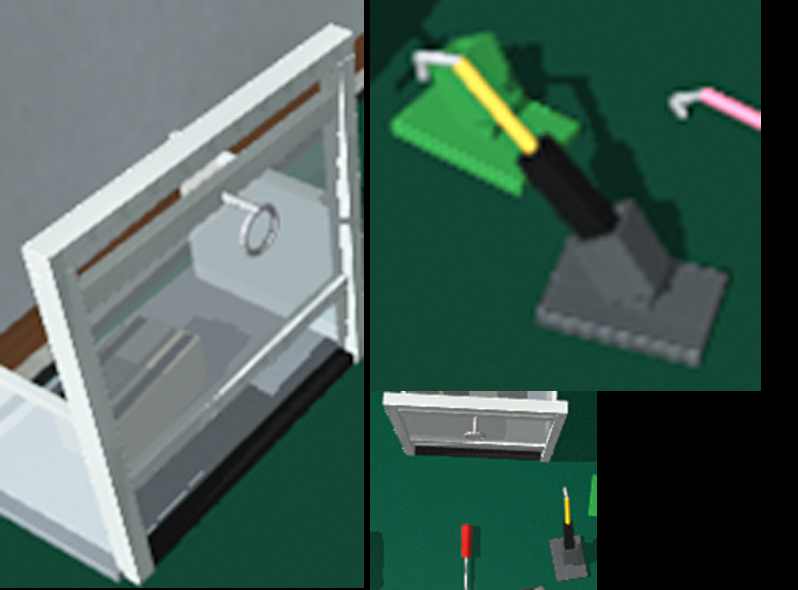

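Crops: the ring is at full-res side pixel ≈(182,132), seen clearly. The hook bar points towards the bay, and the stand is turned about 11°. Next I refine stick, stand and ring by fitting projections.

```bash
cat >> h.py <<'E'
def proj(n,X):
    f=np.load(f'{n}.npz'); T=np.linalg.inv(f['cam_to_world']); c=np.atleast_2d(X)@T[:3,:3].T+T[:3,3]
    return np.stack([c[:,0]/c[:,2]*f['fx']+f['cx'],c[:,1]/c[:,2]*f['fy']+f['cy']],-1)
def hullmom(n,X):
    h=cv2.convexHull(proj(n,X).astype(np.float32)); m=cv2.moments(h); return np.array([m['m10']/m['m00'],m['m01']/m['m00']]),h
def stickpts(b,yaw,lean,s0,s1,w):
    M=(R.from_euler('z',yaw)*R.from_euler('y',lean)).as_matrix()
    L=np.array([[a*w,c*w,s] for a in(-1,1) for c in(-1,1) for s in(s0,s1)]); return np.array(b)+L@M.T
def masks(im,box):
    c=im.astype(int); r,g,b=c[...,0],c[...,1],c[...,2]; B=np.zeros(r.shape,bool); u,v,w,h=box; B[v:v+h,u:u+w]=1
    return (r>120)&(g>90)&(b<.6*g)&(r>g*.9)&B, (c.max(-1)<48)&(c.max(-1)-c.min(-1)<14)&B, B
E
python3 - <<'E'
from h import *
from scipy.optimize import least_squares
boxes={'side':(250,135,75,78),'top':(288,168,34,72)}
obs={}
for n in boxes:
    im,P=pts(n); y,b,B=masks(im,boxes[n])
    c=im.astype(int); gr=B&(c.max(-1)-c.min(-1)<16)&(c.max(-1)>35)
    # whole non-green silhouette (stand+stick) used only to check
    yp=np.argwhere(y)[:,::-1]; mu=yp.mean(0); d=np.linalg.svd(yp-mu)[2][0]
    lab=cv2.connectedComponentsWithStats((b).astype(np.uint8)); k=1+np.argmax(lab[2][1:,4]); 
    bp=np.argwhere(lab[1]==k)[:,::-1]; print(n,len(yp),mu,len(bp),bp.mean(0))
    obs[n]=(mu,d,bp.mean(0),yp)
def res(p):
    x,yv,yaw,lean=p; o=[]
    for n in boxes:
        mu,d,bm,yp=obs[n]
        c,h=hullmom(n,stickpts((x,yv,28),yaw,lean,115,186,4.5)); o+=list(c-mu)
        q=proj(n,stickpts((x,yv,28),yaw,lean,115,186,0))[:2]; t=q[1]-q[0]; t/=np.linalg.norm(t); o.append(5*(t[0]*d[1]-t[1]*d[0]))
        c,h=hullmom(n,stickpts((x,yv,28),yaw,lean,55,115,11)); e=c-bm; o.append(e[0]*t[1]-e[1]*t[0])
    o.append((lean-np.radians(35))/.05)
    return o
s=least_squares(res,[380,-262,.19,.61]); print(s.x,np.degrees(s.x[2:]),np.round(s.fun,2))
im,P=pts('side'); Z=P[...,2]
m=(P[...,0]>600)&(P[...,0]<640)&(P[...,1]>-70)&(P[...,1]<40)&(Z>285)&(Z<350)
q=P[m]; print(len(q),np.median(q,0),np.percentile(q,[2,98],axis=0).round(1))
uv=np.argwhere(m)[:,::-1]; print('uv',uv.min(0),uv.max(0))
# posts edges: side points of front faces
for n in('side','top'):
    im,P=pts(n)
    for zz in(60,120,200,300):
        for y0,y1 in((130,200),(-230,-160)):
            m=(abs(P[...,2]-zz)<25)&(P[...,0]>600)&(P[...,0]<700)&(P[...,1]>y0)&(P[...,1]<y1)&(im.min(-1)>120)
            if m.sum()>5: print(n,zz,np.percentile(P[m],[5,50,95],axis=0).round(0).tolist(),m.sum())
E
```

```text
side 100 [271.91 152.6 ] 218 [287.97706422 171.10091743]
top 61 [303.27868852 189.86885246] 112 [304.52678571 206.99107143]
[ 3.94089280e+02 -2.59618058e+02  2.63560410e-01  6.13613865e-01] [15.10089912 35.15748471] [ 2.9   0.19  0.39  0.02 -2.29  1.97 -0.22  2.19  0.05]
131 [623.85780171 -22.51509634 319.00925273] [[ 6.205e+02 -4.490e+01  2.935e+02]
 [ 6.381e+02 -4.000e-01  3.373e+02]]
uv [176 121] [189 140]
side 60 [[665.0, 149.0, 38.0], [673.0, 164.0, 62.0], [691.0, 166.0, 83.0]] 111
side 60 [[649.0, -208.0, 38.0], [661.0, -197.0, 59.0], [692.0, -193.0, 82.0]] 110
side 120 [[665.0, 132.0, 99.0], [676.0, 164.0, 124.0], [690.0, 166.0, 143.0]] 114
side 120 [[648.0, -205.0, 101.0], [657.0, -193.0, 127.0], [663.0, -163.0, 142.0]] 114
side 200 [[665.0, 134.0, 179.0], [670.0, 163.0, 202.0], [689.0, 166.0, 222.0]] 195
side 200 [[649.0, -205.0, 178.0], [660.0, -186.0, 200.0], [663.0, -163.0, 222.0]] 166
side 300 [[665.0, 145.0, 278.0], [669.0, 163.0, 301.0], [689.0, 166.0, 322.0]] 245
side 300 [[648.0, -208.0, 278.0], [656.0, -195.0, 301.0], [663.0, -180.0, 321.0]] 139
top 60 [[648.0, -208.0, 41.0], [651.0, -197.0, 51.0], [664.0, -197.0, 78.0]] 8
top 120 [[671.0, 132.0, 123.0], [673.0, 135.0, 128.0], [677.0, 139.0, 136.0]] 8
top 120 [[650.0, -198.0, 113.0], [659.0, -183.0, 128.0], [665.0, -163.0, 143.0]] 48
top 200 [[665.0, 132.0, 179.0], [667.0, 158.0, 201.0], [675.0, 160.0, 220.0]] 8
top 200 [[651.0, -197.0, 178.0], [661.0, -180.0, 202.0], [663.0, -162.0, 221.0]] 53
top 300 [[665.0, 132.0, 277.0], [666.0, 156.0, 296.0], [675.0, 160.0, 318.0]] 13
top 300 [[649.0, -206.0, 277.0], [661.0, -182.0, 293.0], [663.0, -163.0, 311.0]] 49
```

```bash
python3 - <<'E'
from h import *
from scipy.optimize import least_squares
boxes={'side':(250,135,75,78),'top':(288,168,34,72)}
obs={}
for n in boxes:
    im,P=pts(n); y,b,B=masks(im,boxes[n])
    yp=np.argwhere(y)[:,::-1]; mu=yp.mean(0); d=np.linalg.svd(yp-mu)[2][0]
    c=im.astype(int); gr=B&(c[...,1]-c[...,0]<18)&(c[...,0]-c[...,2]<25)  # non-green
    print(n); 
    v0=boxes[n]
    obs[n]=(mu,d,yp); print('yellow ends',mu+d*np.percentile((yp-mu)@d,[1,99])[:,None],d,'width',len(yp)/np.ptp((yp-mu)@d))
    if n=='top':
        for r in im[172:182,296:309].astype(int): print(' '.join('%02x%02x%02x'%tuple(p) for p in r))
def mk(free):
  def res(p):
    x,yv,yaw,lean=p[:4]; z=28+(p[4] if free else 0); o=[]
    for n in boxes:
        mu,d,yp=obs[n]
        c,h=hullmom(n,stickpts((x,yv,z),yaw,lean,115,186,4.5)); o+=list(c-mu)
        q=proj(n,stickpts((x,yv,z),yaw,lean,115,186,0))[:2]; t=q[1]-q[0]; t/=np.linalg.norm(t); o.append(10*(t[0]*d[1]-t[1]*d[0]))
    return o
  return res
for f in(0,1):
    s=least_squares(mk(f),[385,-262,.19,.61]+[0]*f); print(s.x.round(2),np.degrees(s.x[2:4]),np.round(s.fun,2))
# stand base: non-green grey pixels near base, z 8..16, from side
im,P=pts('side'); c=im.astype(int); m=(P[...,2]>9)&(P[...,2]<16)&(c.max(-1)-c.min(-1)<12)&(P[...,0]>310)&(P[...,0]<470)&(P[...,1]>-330)&(P[...,1]<-190)
k=cv2.connectedComponentsWithStats(m.astype(np.uint8)); j=1+np.argmax(k[2][1:,4]); q=P[k[1]==j]; print('base',cv2.minAreaRect(q[:,:2].astype(np.float32)),len(q))
E
```

```text
side
yellow ends [[263.97024399 143.17914827]
 [279.90265229 162.08361538]] [0.64443997 0.76465491] width 3.987254722814219
top
yellow ends [[302.89414402 180.9872645 ]
 [303.6303096  197.99002833]] [0.04325629 0.99906401] width 3.5733950410266204
0f5640 08543f 07543f 06543d 1d5844 476b5d 5e7068 1f5241 0b563e 0c5540 0d5641 0e5540 0c5441
0f5541 0f5841 06543e 0e553f 416759 94a09c bcb2b6 455a51 054f39 0f5840 0b5740 145841 08553e
09563f 09563d 0e563f 0f523d 4e6b5d abafae cdc5c8 52665f 0a4f36 0a5440 03533d 00543d 0d5742
0c543f 115742 115740 13533c 52665c b5aeb2 e3dbde 6e7572 115139 0a563f 0f5741 0c5740 0f5540
105840 0e5640 0b543e 06523b 265440 8e9390 eee6e9 938f91 22503f 07533c 075641 0d563f 0c5741
0e5641 0b563f 11573f 0b563e 18523e 7d8b84 ece8ea aaa4a7 325449 08523b 07553f 135840 0d5540
07553d 10563f 09543e 09543c 12533d 567367 adb7b6 b7b3b8 435c55 0f533e 09563f 0d5741 08553f
115540 125743 0d5640 115743 04503a 3a6252 94a19c cbc7ce 616d61 1f583a 08543d 0e5640 0e553f
125741 0a553f 07543e 115643 145340 556a46 bcb286 f5e3d4 a59266 436636 0e533e 0b5841 0d5640
0f553e 08553e 0c563e 06543e 195641 707737 e8c830 ffdb42 c29c23 415c34 065240 095440 0c563f
[ 3.8924e+02 -2.6197e+02  1.7000e-01  7.4000e-01] [ 9.7748155  42.21240723] [ 0.47  0.51  0.02 -0.49 -0.62  0.02]
[ 3.8887e+02 -2.6178e+02  1.7000e-01  7.4000e-01  2.2300e+00] [ 9.83558482 42.35571838] [ 0.49  0.06  0.   -0.51 -0.69  0.  ]
base ((389.5121154785156, -260.5249328613281), (107.95819091796875, 77.3426513671875), 10.041108131408691) 375
```

```bash
cat >> h.py <<'E'
def tgt(yaw,tilt):  # tool orientation: tool y = stick y, tool z tilted from down toward +x (deg)
    y=np.radians(yaw);t=np.radians(tilt); z=np.array([np.sin(t)*np.cos(y),np.sin(t)*np.sin(y),-np.cos(t)]); Y=np.array([-np.sin(y),np.cos(y),0])
    return R.from_matrix(np.stack([np.cross(Y,z),Y,z],1))
def plan(p1,R1,vmax=40,wmax=7,n=None,p0=None,R0=None):
    s=arm.read_state(); p=np.array(s['position']) if p0 is None else np.array(p0); Q=R.from_quat(s['ee_rot']) if R0 is None else R0
    p1=np.array(p1,float); rv=(Q.inv()*R1).as_rotvec(degrees=True)
    n=n or int(max(np.ceil(np.linalg.norm(p1-p)/vmax),np.ceil(np.linalg.norm(rv)/wmax),1))
    print('from',p.round(1),'clock',round(s['clock'],2),'n',n)
    for i in range(n):
        d=Q.inv().apply((p1-p)/(n-i))/10; r=np.round((Q.inv()*R1).as_rotvec(degrees=True)/(n-i),2); d=np.round(d,2)
        print({k:float(v) for k,v in zip(('x','y','z','ax','ay','az'),[*d,*r])})
        p=p+Q.apply(d*10); Q=Q*R.from_rotvec(r,degrees=True)
    return p,Q
def st():
    s=arm.read_state(); print(round(s['clock'],2),'p',s['position'].round(1),'F',s['contact_force'].round(1),'T',s['wrist_torque'].round(2),'w',round(s['gripper_width'],1),'g',round(s['grasp_force'],1),'J',s['joints'].round(2)); return s
E
python3 -c "
from h import *
T=tgt(9.8,20); print(T.as_quat())
p,Q=plan((420,-256.5,170),T)
plan((453.7,-250.7,76),T,p0=p,R0=Q,vmax=25)"
```

```text
[-0.08411925  0.98120857  0.01483249  0.17301355]
from [ 199.5 -592.3  231.3] clock 1.0 n 11
{'x': -2.87, 'y': 2.25, 'z': 0.56, 'ax': 0.14, 'ay': -1.81, 'az': 0.79}
{'x': -2.82, 'y': 2.29, 'z': 0.64, 'ax': 0.14, 'ay': -1.82, 'az': 0.79}
{'x': -2.77, 'y': 2.33, 'z': 0.73, 'ax': 0.14, 'ay': -1.81, 'az': 0.79}
{'x': -2.71, 'y': 2.38, 'z': 0.81, 'ax': 0.14, 'ay': -1.82, 'az': 0.79}
{'x': -2.66, 'y': 2.41, 'z': 0.88, 'ax': 0.14, 'ay': -1.81, 'az': 0.79}
{'x': -2.59, 'y': 2.45, 'z': 0.96, 'ax': 0.14, 'ay': -1.82, 'az': 0.8}
{'x': -2.53, 'y': 2.49, 'z': 1.04, 'ax': 0.14, 'ay': -1.81, 'az': 0.79}
{'x': -2.46, 'y': 2.53, 'z': 1.11, 'ax': 0.14, 'ay': -1.82, 'az': 0.8}
{'x': -2.38, 'y': 2.56, 'z': 1.18, 'ax': 0.14, 'ay': -1.81, 'az': 0.79}
{'x': -2.31, 'y': 2.6, 'z': 1.25, 'ax': 0.14, 'ay': -1.82, 'az': 0.8}
{'x': -2.24, 'y': 2.64, 'z': 1.31, 'ax': 0.14, 'ay': -1.81, 'az': 0.79}
from [ 420.  -256.5  170. ] clock 1.0 n 5
{'x': 0.0, 'y': -0.0, 'z': 2.0, 'ax': 0.0, 'ay': -0.0, 'az': 0.0}
{'x': 0.0, 'y': -0.0, 'z': 2.0, 'ax': 0.0, 'ay': -0.0, 'az': 0.0}
{'x': 0.0, 'y': -0.0, 'z': 2.0, 'ax': 0.0, 'ay': -0.0, 'az': 0.0}
{'x': 0.0, 'y': -0.0, 'z': 2.0, 'ax': 0.0, 'ay': -0.0, 'az': 0.0}
{'x': 0.01, 'y': -0.0, 'z': 2.0, 'ax': 0.0, 'ay': -0.0, 'az': 0.0}
```

Emit:
send_rows:
  targets:
    - {"x": -2.9,"y": 2.2,"z": 0.6,"ax": 0.1,"ay": -1.8,"az": 0.8,"gripper": -1}
    - {"x": -2.8,"y": 2.3,"z": 0.6,"ax": 0.1,"ay": -1.8,"az": 0.8,"gripper": -1}
    - {"x": -2.8,"y": 2.3,"z": 0.7,"ax": 0.1,"ay": -1.8,"az": 0.8,"gripper": -1}
    - {"x": -2.7,"y": 2.4,"z": 0.8,"ax": 0.1,"ay": -1.8,"az": 0.8,"gripper": -1}
    - {"x": -2.7,"y": 2.4,"z": 0.9,"ax": 0.1,"ay": -1.8,"az": 0.8,"gripper": -1}

```text
clock: 1.42
position: [301.2, -438.8, 203.7]
ee_rot: [-0.126, 0.989, 0.008, 0.079]
contact_force: [0.7, -0.2, 0.3]
gripper_width: 85.2
grasp_force: 0.0
```

Emit:
send_rows:
  targets:
    - {"x": -2.6,"y": 2.4,"z": 1.0,"ax": 0.1,"ay": -1.8,"az": 0.8,"gripper": -1}
    - {"x": -2.5,"y": 2.5,"z": 1.0,"ax": 0.1,"ay": -1.8,"az": 0.8,"gripper": -1}
    - {"x": -2.5,"y": 2.5,"z": 1.1,"ax": 0.1,"ay": -1.8,"az": 0.8,"gripper": -1}
    - {"x": -2.4,"y": 2.5,"z": 1.2,"ax": 0.1,"ay": -1.8,"az": 0.8,"gripper": -1}
    - {"gripper": -1}

```text
$.targets[4]: bad value
```

```bash
python3 -c "
from h import *
st(); T=tgt(9.8,20)
p,Q=plan((420,-256.5,170),T)
"
```

```text
1.42 p [ 301.2 -438.8  203.7] F [ 0.7 -0.2  0.3] T [-0.08  0.25  0.01] w 85.2 g 0.0 J [-0.74  0.23 -0.24 -0.15 -1.02 -0.5 ]
from [ 301.2 -438.8  203.7] clock 1.42 n 6
{'x': -2.56, 'y': 2.45, 'z': 0.97, 'ax': 0.17, 'ay': -1.81, 'az': 0.77}
{'x': -2.49, 'y': 2.48, 'z': 1.04, 'ax': 0.16, 'ay': -1.81, 'az': 0.77}
{'x': -2.42, 'y': 2.52, 'z': 1.11, 'ax': 0.17, 'ay': -1.81, 'az': 0.77}
{'x': -2.36, 'y': 2.56, 'z': 1.18, 'ax': 0.16, 'ay': -1.81, 'az': 0.77}
{'x': -2.28, 'y': 2.59, 'z': 1.25, 'ax': 0.17, 'ay': -1.82, 'az': 0.77}
{'x': -2.2, 'y': 2.63, 'z': 1.32, 'ax': 0.16, 'ay': -1.81, 'az': 0.77}
```

Emit:
send_rows:
  targets:
    - {"x": -2.6,"y": 2.4,"z": 1.0,"ax": 0.2,"ay": -1.8,"az": 0.8,"gripper": -1}
    - {"x": -2.5,"y": 2.5,"z": 1.0,"ax": 0.2,"ay": -1.8,"az": 0.8,"gripper": -1}
    - {"x": -2.4,"y": 2.5,"z": 1.1,"ax": 0.2,"ay": -1.8,"az": 0.8,"gripper": -1}
    - {"x": -2.4,"y": 2.6,"z": 1.2,"ax": 0.2,"ay": -1.8,"az": 0.8,"gripper": -1}
    - {"x": -2.3,"y": 2.6,"z": 1.2,"ax": 0.2,"ay": -1.8,"az": 0.8,"gripper": -1}

```text
clock: 1.83
position: [401.0, -286.7, 176.2]
ee_rot: [-0.09, 0.983, 0.012, 0.157]
contact_force: [0.3, 0.4, -0.2]
gripper_width: 85.4
grasp_force: 0.0
```

Emit:
send_rows:
  targets:
    - {"x": -2.2,"y": 2.6,"z": 1.3,"ax": 0.2,"ay": -1.8,"az": 0.8,"gripper": -1}
    - {"x": 0,"y": 0,"z": 0,"ax": 0,"ay": 0,"az": 0,"gripper": -1}

```text
clock: 2.0
position: [420.6, -253.5, 169.4]
ee_rot: [-0.085, 0.981, 0.015, 0.172]
contact_force: [-0.3, 0.7, 0.6]
gripper_width: 85.6
grasp_force: 0.0
```

```bash
python3 -c "
from h import *
st(); T=tgt(9.8,20)
p,Q=plan((453.7,-250.7,76),T,vmax=21)
im,d=snap('side'); cv2.imwrite('pics/s2.png',cv2.resize(im[80:260,100:340,::-1],(800,600),interpolation=cv2.INTER_CUBIC))
"
```

```text
2.0 p [ 420.6 -253.5  169.4] F [-0.3  0.7  0.6] T [-0.1   0.71  0.05] w 85.6 g 0.0 J [-0.32  0.12 -0.48 -0.26 -0.68 -0.89]
from [ 420.6 -253.5  169.4] clock 2.0 n 5
{'x': 0.01, 'y': -0.06, 'z': 1.98, 'ax': 0.0, 'ay': -0.03, 'az': 0.02}
{'x': 0.01, 'y': -0.06, 'z': 1.98, 'ax': 0.01, 'ay': -0.03, 'az': 0.02}
{'x': 0.01, 'y': -0.06, 'z': 1.98, 'ax': 0.0, 'ay': -0.03, 'az': 0.02}
{'x': 0.02, 'y': -0.05, 'z': 1.99, 'ax': 0.01, 'ay': -0.03, 'az': 0.02}
{'x': 0.02, 'y': -0.06, 'z': 1.98, 'ax': 0.0, 'ay': -0.04, 'az': 0.02}
```

View pics/s2.png

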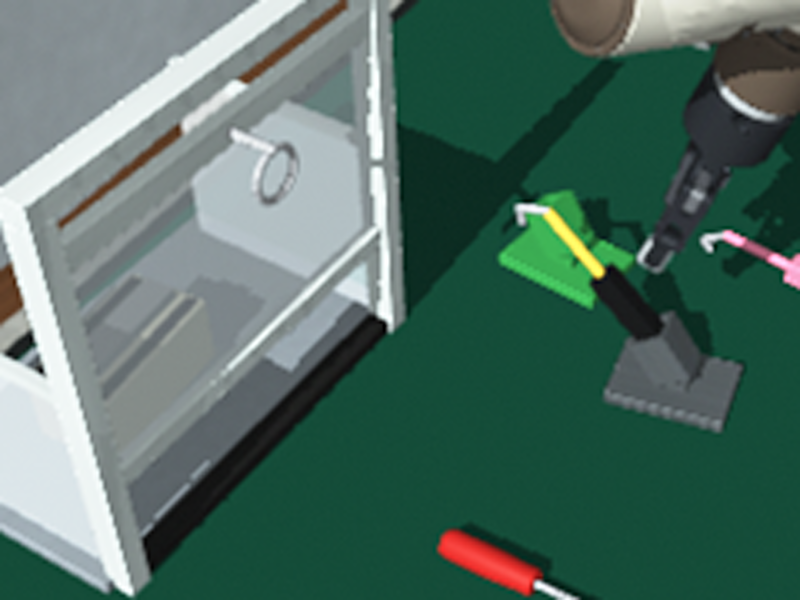

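The hook sits at crop (520,210) and the ring at (275,172). The gripper is at (660,240) with only one finger apparent, so I'll check the projection.

```bash
python3 -c "
from h import *
s=st(); Q=R.from_quat(s['ee_rot']); p=s['position']
for d in ([0,0,0],[0,43,-13],[0,-43,-13],[0,0,-92]):
    uv=proj('side',p+Q.apply(d))[0]; print(d,(p+Q.apply(d)).round(0),((uv-[100,80])*800/240).round(0))
from h import *
im,P=pts('side')
for u,v in((655,250),(650,262),(690,190)): 
    print(P[int(80+v*.3),int(100+u*.3)].round(0))
"
```

```text
2.05 p [ 420.4 -255.4  170.1] F [-0.7 -0.5  0.4] T [-0.19  0.64  0.  ] w 85.7 g 0.0 J [-0.33  0.12 -0.48 -0.26 -0.68 -0.89]
[0, 0, 0] [ 420. -255.  170.] [656. 236.]
[0, 43, -13] [ 409. -214.  182.] [648. 258.]
[0, -43, -13] [ 423. -299.  182.] [675. 195.]
[0, 0, -92] [ 390. -261.  257.] [704. 160.]
[ 400. -201.  204.]
[ 402. -199.  194.]
[ 375. -196.  278.]
```

Emit:
send_rows:
  targets:
    - {"x": 0,"y": -0.05,"z": 2.0,"ax": 0,"ay": 0,"az": 0,"gripper": -1}
    - {"x": 0,"y": -0.05,"z": 2.0,"ax": 0,"ay": 0,"az": 0,"gripper": -1}
    - {"x": 0,"y": 0,"z": 2.0,"ax": 0,"ay": 0,"az": 0,"gripper": -1}
    - {"x": 0,"y": 0,"z": 2.0,"ax": 0,"ay": 0,"az": 0,"gripper": -1}
    - {"x": 0,"y": 0,"z": 2.0,"ax": 0,"ay": 0,"az": 0,"gripper": -1}

```text
clock: 2.47
position: [454.1, -254.6, 75.9]
ee_rot: [-0.083, 0.982, 0.013, 0.172]
contact_force: [-0.2, -0.9, 0.7]
gripper_width: 85.4
grasp_force: 0.0
```

Emit:
send_rows:
  targets:
    - {"x": 0,"y": 0,"z": 0,"ax": 0,"ay": 0,"az": 0,"gripper": -1}
    - {"x": 0,"y": 0,"z": 0,"ax": 0,"ay": 0,"az": 0,"gripper": 1}
    - {"x": 0,"y": 0,"z": 0,"ax": 0,"ay": 0,"az": 0,"gripper": 1}
    - {"x": 0,"y": 0,"z": 0,"ax": 0,"ay": 0,"az": 0,"gripper": 1}
    - {"x": 0,"y": 0,"z": 0,"ax": 0,"ay": 0,"az": 0,"gripper": 1}

```text
clock: 2.88
position: [454.0, -254.0, 77.7]
ee_rot: [-0.083, 0.981, 0.013, 0.173]
contact_force: [0.3, 0.3, 0.4]
gripper_width: 38.6
grasp_force: 0.0
```

Emit:
send_rows:
  targets:
    - {"x": 0,"y": 0,"z": 0,"ax": 0,"ay": 0,"az": 0,"gripper": 1}
    - {"x": 0,"y": 0,"z": 0,"ax": 0,"ay": 0,"az": 0,"gripper": 1}
    - {"x": 0,"y": 0,"z": 0,"ax": 0,"ay": 0,"az": 0,"gripper": 1}
    - {"x": 0,"y": 0,"z": 0,"ax": 0,"ay": 0,"az": 0,"gripper": 1}

```text
clock: 3.22
position: [454.0, -253.5, 77.4]
ee_rot: [-0.083, 0.981, 0.013, 0.172]
contact_force: [-2.4, 1.8, 7.1]
gripper_width: 21.0
grasp_force: 60.9
```

```bash
cat > fit.py <<'E'
from h import *
from scipy.optimize import least_squares
def stickfit(verbose=1, s0=125):
    """fit yaw, lean, roll-free axis; grip point fixed near the grasp point but free along; from yellow in both cams"""
    s=arm.read_state(); Q=R.from_quat(s['ee_rot']); g=s['position']-19*Q.apply([0,0,1])
    az=Q.apply([0,1,0]); yaw0=np.arctan2(-az[0],az[1]); obs={}
    zt=Q.apply([0,0,1]); tilt=np.degrees(np.arcsin(np.hypot(zt[0],zt[1])))
    lean0=np.radians(62.2-tilt)
    for n in('side','top'):
        im,d=snap(n); 
        X=stickpts(g,yaw0,lean0,20,110,25); q=proj(n,X); lo=np.maximum(q.min(0).astype(int)-8,0); hi=q.max(0).astype(int)+8
        y,b,B=masks(im,(lo[0],lo[1],hi[0]-lo[0],hi[1]-lo[1])); yp=np.argwhere(y)[:,::-1]
        if len(yp)<15: print(n,'few',len(yp)); continue
        mu=yp.mean(0); d=np.linalg.svd(yp-mu)[2][0]; obs[n]=(mu,d,len(yp),np.ptp((yp-mu)@d))
    def res(p):
        x,y,z,yaw,lean=p; o=[]
        for n,(mu,d,k,L) in obs.items():
            c,_=hullmom(n,stickpts((x,y,z),yaw,lean,115,186,4.5)); o+=list(c-mu)
            q=proj(n,stickpts((x,y,z),yaw,lean,115,186,0))[:2]; t=q[1]-q[0]; t/=np.linalg.norm(t); o.append(10*(t[0]*d[1]-t[1]*d[0]))
        a=np.array([np.sin(lean)*np.cos(yaw),np.sin(lean)*np.sin(yaw),np.cos(lean)])
        e=np.array([x,y,z])+88*a-g; o+=list(e/4); o.append((yaw-yaw0)/.05); return o
    ax=np.array([np.sin(lean0)*np.cos(yaw0),np.sin(lean0)*np.sin(yaw0),np.cos(lean0)]); b0=g-88*ax
    r=least_squares(res,[*b0,yaw0,lean0]); x,y,z,yaw,lean=r.x
    M=(R.from_euler('z',yaw)*R.from_euler('y',lean-np.radians(35))); hook=r.x[:3]+M.apply([121,0,152])
    print('clock',round(s['clock'],2),'tilt',tilt.round(1),'toolyaw',np.degrees(yaw0).round(1),'butt',r.x[:3].round(1),'yaw,lean',np.degrees(r.x[3:]).round(1),'hook',hook.round(1),'res',np.round(r.fun,2),{n:obs[n][2:] for n in obs})
    # in tool frame
    print('tool frame: butt',Q.inv().apply(r.x[:3]-s['position']).round(1),'hook',Q.inv().apply(hook-s['position']).round(1))
    return r.x,hook
E
python3 -c "
from fit import *
st(); stickfit()"
```

```text
3.22 p [ 454.  -253.5   77.4] F [-2.4  1.8  7.1] T [0.43 0.75 0.11] w 21.0 g 60.9 J [-0.31  0.3  -0.51 -0.34 -0.47 -0.81]
clock 3.22 tilt 19.9 toolyaw 9.7 butt [ 389.9 -265.    30.2] yaw,lean [ 9.7 42.4] hook [ 527.4 -241.5  165.4] res [ 0.41 -0.41  0.06  0.06  2.86  0.33  0.2  -0.11 -0.02  0.01] {'side': (99, np.float64(24.952447687912255)), 'top': (48, np.float64(13.1827132484782))}
tool frame: butt [77.3 -0.4 22.2] hook [-100.    -0.8  -57.4]
```

```bash
python3 -c "
from h import *
s=st(); Q=R.from_quat(s['ee_rot'])
plan(s['position']+60*np.array([.565,.0996,.819]),Q,n=4)"
```

```text
3.32 p [ 453.9 -253.5   77.4] F [-2.   1.1  5.6] T [0.51 0.8  0.09] w 21.3 g 60.9 J [-0.31  0.3  -0.51 -0.34 -0.47 -0.81]
from [ 453.9 -253.5   77.4] clock 3.32 n 4
{'x': -1.23, 'y': 0.0, 'z': -0.86, 'ax': 0.0, 'ay': 0.0, 'az': 0.0}
{'x': -1.23, 'y': 0.0, 'z': -0.86, 'ax': 0.0, 'ay': 0.0, 'az': 0.0}
{'x': -1.22, 'y': 0.0, 'z': -0.86, 'ax': 0.0, 'ay': 0.0, 'az': 0.0}
{'x': -1.23, 'y': 0.0, 'z': -0.87, 'ax': 0.0, 'ay': 0.0, 'az': 0.0}
```

Emit:
send_rows:
  targets:
    - {"x": -1.2,"y": 0,"z": -0.9,"ax": 0,"ay": 0,"az": 0,"gripper": 1}
    - {"x": -1.2,"y": 0,"z": -0.9,"ax": 0,"ay": 0,"az": 0,"gripper": 1}
    - {"x": -1.2,"y": 0,"z": -0.9,"ax": 0,"ay": 0,"az": 0,"gripper": 1}
    - {"x": -1.2,"y": 0,"z": -0.9,"ax": 0,"ay": 0,"az": 0,"gripper": 1}
    - {"x": 0,"y": 0,"z": 0,"ax": 0,"ay": 0,"az": 0,"gripper": 1}

```text
clock: 3.73
position: [488.5, -248.2, 128.8]
ee_rot: [-0.084, 0.981, 0.012, 0.174]
contact_force: [1.2, -0.5, -2.1]
gripper_width: 20.8
grasp_force: 60.0
```

```bash
python3 -c "
from fit import *
st(); stickfit()
# prep target
plan((500,-40,215),tgt(-2.8,27.2))"
```

```text
3.73 p [ 488.5 -248.2  128.8] F [ 1.2 -0.5 -2.1] T [-0.16  0.74 -0.04] w 20.8 g 60.0 J [-0.26  0.25 -0.43 -0.26 -0.58 -0.94]
clock 3.73 tilt 20.1 toolyaw 9.7 butt [ 424.5 -259.2   81.1] yaw,lean [ 9.8 41.9] hook [ 561.  -235.6  217.4] res [ 0.79 -0.05  0.03  0.12  1.43  0.02  0.11  0.01 -0.02  0.02] {'side': (111, np.float64(26.376486663491896)), 'top': (58, np.float64(15.986967538964866))}
tool frame: butt [77.3  0.3 22.5] hook [-99.5  -0.4 -58. ]
from [ 485.5 -247.4  126. ] clock 3.83 n 6
{'x': -1.27, 'y': 3.36, 'z': -1.13, 'ax': 0.81, 'ay': -1.23, 'az': 1.91}
{'x': -1.19, 'y': 3.39, 'z': -1.15, 'ax': 0.81, 'ay': -1.23, 'az': 1.91}
{'x': -1.1, 'y': 3.41, 'z': -1.17, 'ax': 0.81, 'ay': -1.23, 'az': 1.91}
{'x': -1.01, 'y': 3.43, 'z': -1.19, 'ax': 0.82, 'ay': -1.22, 'az': 1.91}
{'x': -0.92, 'y': 3.45, 'z': -1.22, 'ax': 0.81, 'ay': -1.23, 'az': 1.92}
{'x': -0.82, 'y': 3.46, 'z': -1.26, 'ax': 0.82, 'ay': -1.22, 'az': 1.91}
```

Emit:
send_rows:
  targets:
    - {"x": -1.3,"y": 3.4,"z": -1.1,"ax": 0.8,"ay": -1.2,"az": 1.9,"gripper": 1}
    - {"x": -1.2,"y": 3.4,"z": -1.2,"ax": 0.8,"ay": -1.2,"az": 1.9,"gripper": 1}
    - {"x": -1.1,"y": 3.4,"z": -1.2,"ax": 0.8,"ay": -1.2,"az": 1.9,"gripper": 1}
    - {"x": -1.0,"y": 3.4,"z": -1.2,"ax": 0.8,"ay": -1.2,"az": 1.9,"gripper": 1}
    - {"x": -0.9,"y": 3.4,"z": -1.2,"ax": 0.8,"ay": -1.2,"az": 1.9,"gripper": 1}

```text
clock: 4.25
position: [494.6, -102.4, 188.4]
ee_rot: [-0.007, 0.977, -0.002, 0.213]
contact_force: [-0.2, -1.1, -2.2]
gripper_width: 21.4
grasp_force: 60.1
```

Emit:
send_rows:
  targets:
    - {"x": -0.8,"y": 3.5,"z": -1.3,"ax": 0.8,"ay": -1.2,"az": 1.9,"gripper": 1}
    - {"x": 0,"y": 0,"z": 0,"ax": 0,"ay": 0,"az": 0,"gripper": 1}
    - {"x": 0,"y": 0,"z": 0,"ax": 0,"ay": 0,"az": 0,"gripper": 1}

```text
clock: 4.5
position: [495.4, -79.8, 198.1]
ee_rot: [0.003, 0.976, -0.005, 0.219]
contact_force: [-1.4, -0.1, -2.2]
gripper_width: 20.9
grasp_force: 60.4
```

```bash
python3 -c "
from fit import *
st(); x,h=stickfit()
# ring visible? points
im,P=pts('side'); Z=P[...,2]
print('ring ctr proj',proj('side',[[623,-22,318]]),proj('top',[[623,-22,318]]),'hook proj',proj('side',[h]),proj('top',[h]))
A=cv2.resize(im[100:220,150:270,::-1],(590,590),interpolation=cv2.INTER_CUBIC); it,_=pts('top'); B=cv2.resize(it[105:185,215:260,::-1],(200,356),interpolation=cv2.INTER_CUBIC)
W=np.zeros((590,796,3),np.uint8); W[:,:590]=A; W[:356,595:795]=B; cv2.imwrite('pics/s3.png',W)
"
```

```text
4.5 p [495.4 -79.8 198.1] F [-1.4 -0.1 -2.2] T [ 0.01  1.12 -0.02] w 20.9 g 60.4 J [ 0.22  0.01 -0.74  0.27 -0.4  -2.02]
clock 4.5 tilt 25.3 toolyaw -0.5 butt [434.5 -79.2 144.9] yaw,lean [-0.5 36.9] hook [560.4 -80.2 292.8] res [ 1.03  0.2  -0.05 -0.62  0.47 -0.17  0.   -0.   -0.   -0.  ] {'side': (142, np.float64(30.292933435006095)), 'top': (70, np.float64(18.120493108464906))}
tool frame: butt [77.8  0.6 22. ] hook [-99.3  -0.6 -57.8]
ring ctr proj [[182.62445084 130.1906434 ]] [[237.35989828 136.32699981]] hook proj [[218.64305239 133.7440272 ]] [[255.98315079 158.0419357 ]]
```

View pics/s3.png

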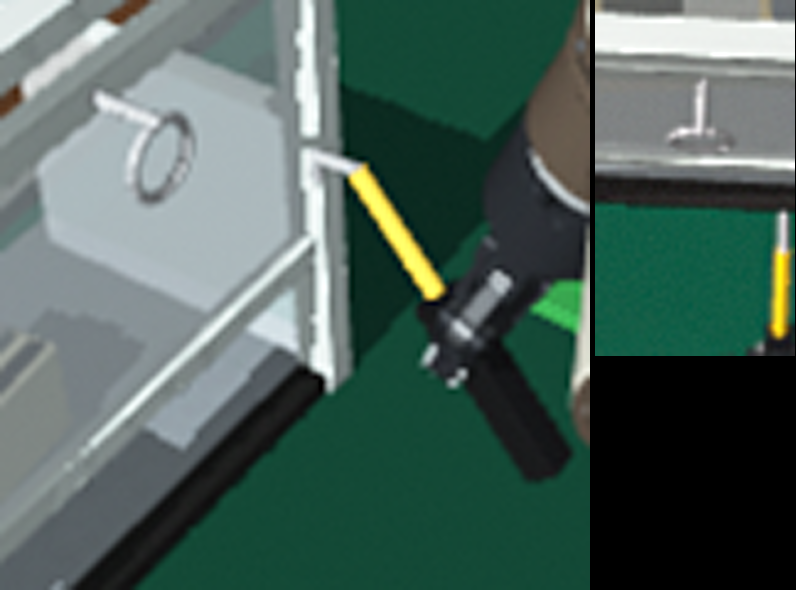

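```bash
python3 -c "
from h import *
st(); T=tgt(-2.8,27.2); o=T.apply([-99.3,-0.4,-57.8]); print(o)
ax=np.array([np.cos(np.radians(-2.8)),np.sin(np.radians(-2.8)),0])
H=np.array([624,-23.5,320.5])
a,Q=plan(H-40*ax-o,T); print('fwd'); plan(H-o,T,p0=a,R0=Q,n=4)"
```

```text
4.6 p [496.2 -80.9 198.1] F [ 0.3  0.5 -2.7] T [-0.01  1.12 -0.04] w 21.1 g 60.4 J [ 0.21  0.01 -0.74  0.27 -0.4  -2.02]
[61.80534713 -3.42326389 96.79809053]
from [496.2 -80.9 198.1] clock 4.6 n 2
{'x': -1.7, 'y': 3.14, 'z': -0.64, 'ax': 0.28, 'ay': -0.94, 'az': 1.07}
{'x': -1.66, 'y': 3.18, 'z': -0.62, 'ax': 0.29, 'ay': -0.95, 'az': 1.06}
fwd
from [522.3 -18.1 223.7] clock 4.6 n 4
{'x': -0.89, 'y': -0.0, 'z': 0.46, 'ax': -0.0, 'ay': 0.0, 'az': 0.0}
{'x': -0.89, 'y': -0.0, 'z': 0.46, 'ax': -0.0, 'ay': 0.0, 'az': 0.0}
{'x': -0.89, 'y': -0.0, 'z': 0.45, 'ax': -0.0, 'ay': 0.0, 'az': 0.0}
{'x': -0.89, 'y': -0.0, 'z': 0.46, 'ax': -0.0, 'ay': 0.0, 'az': 0.0}
```

Emit:
send_rows:
  targets:
    - {"x": -0.8,"y": 1.6,"z": -0.3,"ax": 0.15,"ay": -0.5,"az": 0.5,"gripper": 1}
    - {"x": -0.8,"y": 1.6,"z": -0.3,"ax": 0.15,"ay": -0.5,"az": 0.5,"gripper": 1}
    - {"x": -0.8,"y": 1.6,"z": -0.3,"ax": 0.15,"ay": -0.5,"az": 0.5,"gripper": 1}
    - {"x": -0.8,"y": 1.6,"z": -0.3,"ax": 0.15,"ay": -0.5,"az": 0.5,"gripper": 1}
    - {"x": 0,"y": 0,"z": 0,"ax": 0,"ay": 0,"az": 0,"gripper": 1}

```text
clock: 5.02
position: [523.7, -16.1, 224.4]
ee_rot: [0.022, 0.971, -0.006, 0.238]
contact_force: [-0.2, -0.4, -2.1]
gripper_width: 21.3
grasp_force: 60.3
```

```bash
python3 -c "
from fit import *
st(); x,h=stickfit(); T=tgt(-2.8,27.2); o=T.apply([-99.3,-0.4,-57.8])
ax=np.array([np.cos(np.radians(-2.8)),np.sin(np.radians(-2.8)),0])
H=np.array([624,-23.5,320.5])
a,Q=plan(H-30*ax-o,T,n=2); print('fwd'); plan(H-o,T,p0=a,R0=Q,n=4)
im,P=pts('side')
c=im.astype(int)
A=cv2.resize(im[105:165,165:245,::-1],(790,592),interpolation=cv2.INTER_CUBIC);cv2.imwrite('pics/s4.png',A)
"
```

```text
5.02 p [523.7 -16.1 224.4] F [-0.2 -0.4 -2.1] T [0.08 1.07 0.  ] w 21.3 g 60.3 J [ 0.35  0.   -0.75  0.48 -0.4  -2.37]
clock 5.02 tilt 27.6 toolyaw -2.6 butt [465.3 -13.6 168.4] yaw,lean [-2.4 34.7] hook [585.4 -18.6 321.1] res [ 0.46  0.09 -0.03 -0.68 -0.35  0.16  0.12  0.   -0.11  0.06] {'side': (128, np.float64(31.715881358310384)), 'top': (75, np.float64(18.006462103482136))}
tool frame: butt [77.6 -0.  22.6] hook [-99.5   0.1 -57.2]
from [521.8 -17.8 222.8] clock 5.12 n 2
{'x': -0.49, 'y': -0.02, 'z': 0.2, 'ax': -0.03, 'ay': 0.06, 'az': 0.05}
{'x': -0.48, 'y': -0.01, 'z': 0.2, 'ax': -0.04, 'ay': 0.07, 'az': 0.05}
fwd
from [532.2 -18.6 223.7] clock 5.12 n 4
{'x': -0.67, 'y': -0.0, 'z': 0.34, 'ax': 0.0, 'ay': -0.0, 'az': 0.0}
{'x': -0.67, 'y': -0.0, 'z': 0.34, 'ax': 0.0, 'ay': -0.0, 'az': 0.0}
{'x': -0.66, 'y': -0.0, 'z': 0.35, 'ax': 0.0, 'ay': -0.0, 'az': 0.0}
{'x': -0.67, 'y': -0.0, 'z': 0.34, 'ax': 0.0, 'ay': -0.0, 'az': 0.0}
```

View pics/s4.png

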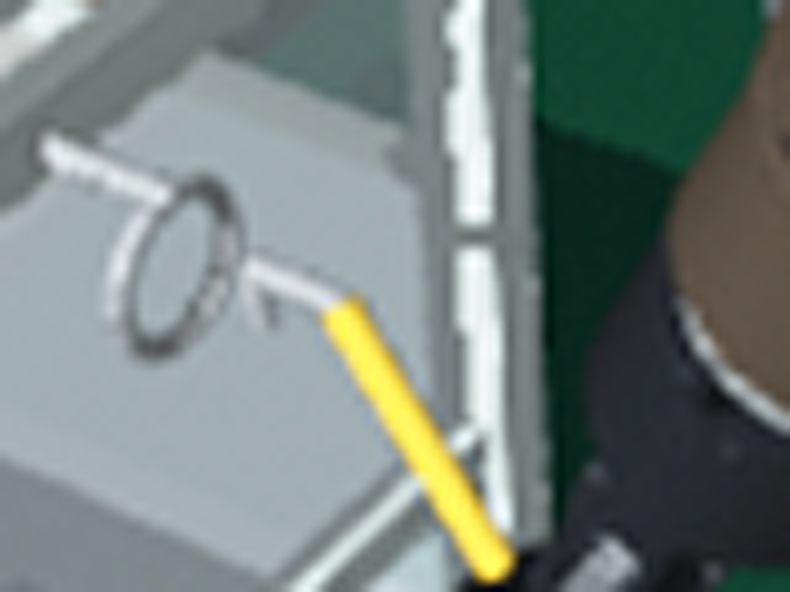

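```bash
cat >> h.py <<'E'
def avg(k=4):
    P=[];F=[]
    for _ in range(k):
        s=arm.read_state(); P.append(s['position']); F.append(s['contact_force']); arm.get_image('top')
    print('avg',np.mean(P,0).round(1),np.std(P,0).round(1),'F',np.mean(F,0).round(2)); return np.mean(P,0)
E
python3 -c "
from h import *
p=avg(); T=tgt(-2.8,27.2); o=T.apply([-99.4,-0.2,-57.5])
H=np.array([623,-23.5,317]); ax=np.array([np.cos(np.radians(-2.8)),np.sin(np.radians(-2.8)),0])
a,Q=plan(H-28*ax-o,T,n=2,p0=p); print('fwd'); plan(H-o,T,p0=a,R0=Q,n=4)"
```

```text
avg [521.6 -18.  222.8] [0.1 0.1 0.1] F [-0.12 -0.17 -2.03]
from [521.6 -18.  222.8] clock 5.32 n 2
{'x': -0.45, 'y': -0.02, 'z': 0.37, 'ax': -0.03, 'ay': 0.09, 'az': 0.04}
{'x': -0.45, 'y': -0.01, 'z': 0.36, 'ax': -0.04, 'ay': 0.09, 'az': 0.04}
fwd
from [533.  -18.9 220.5] clock 5.32 n 4
{'x': -0.62, 'y': -0.0, 'z': 0.32, 'ax': 0.0, 'ay': 0.0, 'az': -0.0}
{'x': -0.62, 'y': -0.0, 'z': 0.32, 'ax': 0.0, 'ay': 0.0, 'az': -0.0}
{'x': -0.63, 'y': -0.0, 'z': 0.32, 'ax': 0.0, 'ay': 0.0, 'az': -0.0}
{'x': -0.62, 'y': -0.0, 'z': 0.32, 'ax': 0.0, 'ay': 0.0, 'az': -0.0}
```

Emit:
send_rows:
  targets:
    - {"x": -0.45,"y": 0,"z": 0.37,"ax": 0,"ay": 0.1,"az": 0,"gripper": 1}
    - {"x": -0.45,"y": 0,"z": 0.37,"ax": 0,"ay": 0.1,"az": 0,"gripper": 1}
    - {"x": -0.6,"y": 0,"z": 0.3,"ax": 0,"ay": 0,"az": 0,"gripper": 1}
    - {"x": -0.6,"y": 0,"z": 0.3,"ax": 0,"ay": 0,"az": 0,"gripper": 1}
    - {"x": 0,"y": 0,"z": 0,"ax": 0,"ay": 0,"az": 0,"gripper": 1}

```text
clock: 5.73
position: [548.8, -17.7, 221.9]
ee_rot: [0.022, 0.971, -0.006, 0.236]
contact_force: [0.2, 0.5, -1.9]
gripper_width: 21.1
grasp_force: 60.3
```

```bash
python3 -c "
from h import *
p=avg(2); T=tgt(-2.8,27.2); o=T.apply([-99.4,-0.2,-57.5]); print('hook',p+o)
plan(np.array([623,-23.5,317])-o,T,n=2,p0=p)
im,d=snap('side')
A=cv2.resize(im[105:165,165:245,::-1],(790,592),interpolation=cv2.INTER_CUBIC);cv2.imwrite('pics/s5.png',A)"
```

```text
avg [548.3 -17.8 221.7] [0.4 0.1 0.1] F [-0.02  0.12 -2.14]
hook [610.38358265 -21.03304137 318.30315315]
from [548.3 -17.8 221.7] clock 5.83 n 2
{'x': -0.54, 'y': -0.09, 'z': 0.35, 'ax': -0.01, 'ay': 0.02, 'az': 0.08}
{'x': -0.53, 'y': -0.1, 'z': 0.35, 'ax': -0.01, 'ay': 0.02, 'az': 0.07}
```

View pics/s5.png

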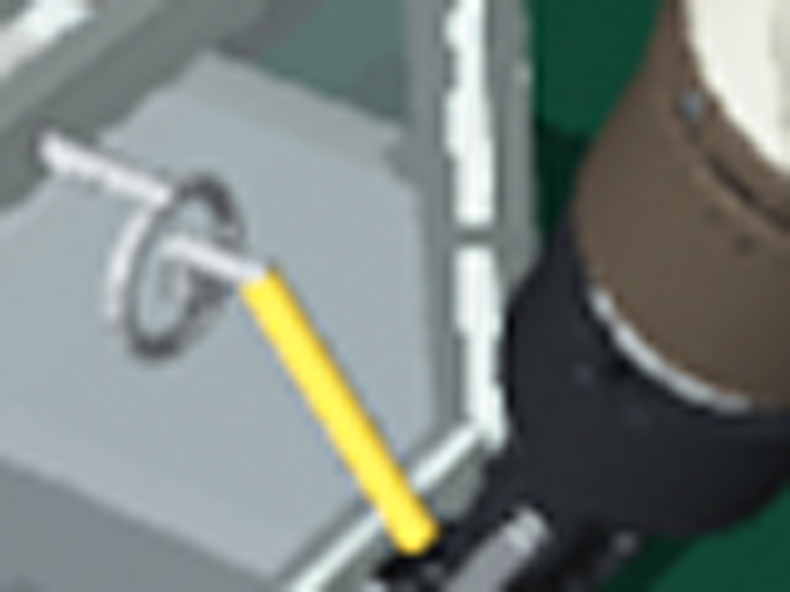

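The tip is right in the hole's centre (≈(178,275) in the crop). I'll advance 12 mm, then lower.

Emit:
send_rows:
  targets:
    - {"x": -0.54,"y": -0.1,"z": 0.32,"ax": 0,"ay": 0,"az": 0,"gripper": 1}
    - {"x": -0.54,"y": -0.1,"z": 0.32,"ax": 0,"ay": 0,"az": 0,"gripper": 1}
    - {"x": 0,"y": 0,"z": 0,"ax": 0,"ay": 0,"az": 0,"gripper": 1}

```text
clock: 6.13
position: [560.7, -20.4, 221.2]
ee_rot: [0.022, 0.971, -0.006, 0.236]
contact_force: [0.6, -0.8, -2.0]
gripper_width: 21.1
grasp_force: 60.3
```

```bash
python3 -c "
from h import *
p=avg(2); s=st(); Q=R.from_quat(s['ee_rot']); o=Q.apply([-99.4,-0.2,-57.5]); print('hook',p+o,'down in tool /cm',Q.inv().apply([0,0,-1]))
"
```

```text
avg [560.4 -20.4 221.1] [0.3 0.1 0.1] F [ 0.19 -0.31 -2.43]
6.23 p [559.7 -20.6 220.8] F [-0.2 -0.1 -2.5] T [ 0.01  1.15 -0.01] w 21.1 g 60.3 J [ 0.32  0.08 -0.67  0.43 -0.41 -2.29]
hook [622.3748938  -23.40152988 317.75648037] down in tool /cm [0.45801074 0.00141977 0.88894552]
```

Emit:
send_rows:
  targets:
    - {"x": 0.23,"y": 0,"z": 0.445,"ax": 0,"ay": 0,"az": 0,"gripper": 1}
    - {"x": 0.23,"y": 0,"z": 0.445,"ax": 0,"ay": 0,"az": 0,"gripper": 1}
    - {"x": 0.23,"y": 0,"z": 0.445,"ax": 0,"ay": 0,"az": 0,"gripper": 1}
    - {"x": 0.14,"y": 0,"z": 0.27,"ax": 0,"ay": 0,"az": 0,"gripper": 1}
    - {"x": 0,"y": 0,"z": 0,"ax": 0,"ay": 0,"az": 0,"gripper": 1}

```text
clock: 6.65
position: [558.4, -21.0, 201.3]
ee_rot: [0.022, 0.972, -0.007, 0.234]
contact_force: [-0.9, -1.2, -1.9]
gripper_width: 21.4
grasp_force: 60.3
```

Emit:
send_rows:
  targets:
    - {"x": 0.14,"y": 0,"z": 0.27,"ax": 0,"ay": 0,"az": 0,"gripper": 1}
    - {"x": 0.14,"y": 0,"z": 0.27,"ax": 0,"ay": 0,"az": 0,"gripper": 1}
    - {"x": 0,"y": 0,"z": 0,"ax": 0,"ay": 0,"az": 0,"gripper": 1}

```text
clock: 6.9
position: [560.1, -20.3, 197.3]
ee_rot: [0.022, 0.971, -0.006, 0.237]
contact_force: [0.3, 0.9, 0.1]
gripper_width: 21.2
grasp_force: 60.6
```

Emit:
send_rows:
  targets:
    - {"x": 0.14,"y": 0,"z": 0.27,"ax": 0,"ay": 0,"az": 0,"gripper": 1}
    - {"x": 0.14,"y": 0,"z": 0.27,"ax": 0,"ay": 0,"az": 0,"gripper": 1}
    - {"x": 0,"y": 0,"z": 0,"ax": 0,"ay": 0,"az": 0,"gripper": 1}

```text
clock: 7.15
position: [560.9, -20.1, 192.4]
ee_rot: [0.022, 0.971, -0.005, 0.238]
contact_force: [0.5, -0.7, 3.8]
gripper_width: 21.1
grasp_force: 61.1
```

Emit:
send_rows:
  targets:
    - {"x": 0.23,"y": 0,"z": 0.445,"ax": 0,"ay": 0,"az": 0,"gripper": 1}
    - {"x": 0.23,"y": 0,"z": 0.445,"ax": 0,"ay": 0,"az": 0,"gripper": 1}
    - {"x": 0.23,"y": 0,"z": 0.445,"ax": 0,"ay": 0,"az": 0,"gripper": 1}
    - {"x": 0.23,"y": 0,"z": 0.445,"ax": 0,"ay": 0,"az": 0,"gripper": 1}

```text
clock: 7.48
position: [561.6, -19.6, 173.1]
ee_rot: [0.022, 0.971, -0.005, 0.239]
contact_force: [1.7, -1.0, 5.8]
gripper_width: 20.9
grasp_force: 61.4
```

```bash
python3 -c "
from fit import *
avg(2); st(); stickfit()
im,d=snap('side')
A=cv2.resize(im[105:195,150:270,::-1],(790,592),interpolation=cv2.INTER_CUBIC);cv2.imwrite('pics/s6.png',A)"
```

```text
avg [561.2 -19.8 172.5] [0.4 0.1 0.7] F [ 2.54 -0.82  4.74]
7.58 p [560.7 -20.2 171.9] F [2.8 0.1 2.4] T [ 0.17 -0.27  0.18] w 21.3 g 60.7 J [ 0.25  0.14 -0.82  0.74 -0.2  -2.56]
clock 7.58 tilt 27.5 toolyaw -2.6 butt [500.1 -17.3 116.6] yaw,lean [-2.8 35.7] hook [622.8 -23.3 267.1] res [ 0.34 -0.11 -0.13 -0.18 -0.17 -0.39 -0.15 -0.01 -0.16 -0.08] {'side': (109, np.float64(29.679888372751428)), 'top': (65, np.float64(17.21419323774861))}
tool frame: butt [79.3  0.2 21. ] hook [-99.1  -0.4 -55.9]
```

View pics/s6.png

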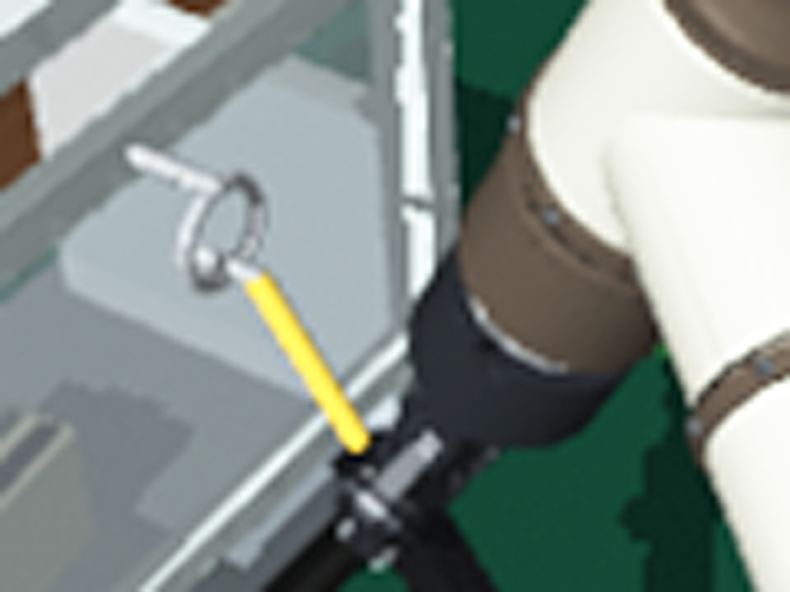

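The hook is pulling the ring down (ring ≈(225,230) in the crop). But J5 is near its −0.16 limit, so I'll fit the arm's kinematics to plan the lower part.

```bash
cat > kin.py <<'E'
import numpy as np
from scipy.spatial.transform import Rotation as R
from scipy.optimize import least_squares
D=[([-.987379,.384697,.00789,0,-1.194,-.2586],[199.47,-592.28,231.31]),
([-0.33,0.12,-0.48,-0.26,-0.68,-0.89],[420.4,-255.4,170.1]),([-0.31,0.3,-0.51,-0.34,-0.47,-0.81],[453.9,-253.5,77.4]),
([-0.26,0.25,-0.43,-0.26,-0.58,-0.94],[488.5,-248.2,128.8]),([0.21,0.01,-0.74,0.27,-0.4,-2.02],[496.2,-80.9,198.1]),
([0.35,0,-0.75,0.48,-0.4,-2.37],[523.7,-16.1,224.4]),([0.32,0.08,-0.67,0.43,-0.41,-2.29],[559.7,-20.6,220.8]),([0.25,0.14,-0.82,0.74,-0.2,-2.56],[560.7,-20.2,171.9])]
# frame F: x=forearm dir, y=left, z=up-perp ; wrist: rotate J4 about x (sgn), J5 about y (sgn)
def fk(j,k):
    a1,L2,L3,off,d1,d6,lat,s4,s5=k; p=j[2]-j[1]
    B=R.from_euler('z',j[0]); r=a1+L2*np.sin(j[1])+L3*np.cos(p)-off*np.sin(p); z=d1+L2*np.cos(j[1])+L3*np.sin(p)+off*np.cos(p)
    W=B.apply([r,lat,z]); F=B*R.from_euler('y',-p)*R.from_euler('x',s4*j[3])*R.from_euler('y',-s5*j[4])
    t=F.apply([1,0,0]); return W+d6*t,t,F
def fit(s4):
    f=lambda k:np.concatenate([(fk(j,[*k,s4,1])[0]-p) for j,p in D])
    return least_squares(f,[0,300,300,0,200,200,0],loss='soft_l1')
if __name__=='__main__':
    for s4 in(1,-1):
        r=fit(s4); print(s4,r.cost,r.x.round(1)); print(r.fun.round(1).reshape(-1,3).tolist())
E
python3 kin.py; python3 -c "
from h import *
print(arm.read_state()['joints'].round(3), R.from_quat(arm.read_state()['ee_rot']).apply([0,0,1]))"
```

```text
1 518.3429336884893 [ 504.2  154.8  -41.2  165.9 -328.5 -246.  -147.6]
[[-0.3, 22.7, -0.9], [26.2, -11.5, 46.7], [52.0, -24.5, 117.5], [1.2, 1.1, 78.3], [15.1, 12.9, -0.3], [-7.7, 0.3, -32.0], [-30.3, -2.5, -26.5], [-3.1, -23.7, -0.0]]
-1 491.06510006849555 [ 199.6  299.6  336.  -120.4  464.6  276.3 -144.4]
[[-0.5, 28.6, -0.9], [46.1, -9.9, 43.0], [7.1, -2.0, 87.3], [12.9, 5.6, 62.1], [11.2, 12.0, -0.4], [-2.0, -0.1, -20.6], [-21.0, -1.4, -20.6], [-72.5, -42.4, 0.0]]
[ 0.25   0.137 -0.824  0.74  -0.201 -2.564] [ 0.46014506 -0.02121506 -0.88759025]
```

```bash
cat > kin2.py <<'E'
from kin import D,R,np,least_squares
def fk(j,k,s4=1):
    a1,L2,L3,off,d1,d6,lat,e,g=k; p=j[2]-j[1]
    B=R.from_euler('z',j[0]); r=a1+L2*np.sin(j[1])+L3*np.cos(p)-off*np.sin(p); z=d1+L2*np.cos(j[1])+L3*np.sin(p)+off*np.cos(p)
    F=B*R.from_euler('y',-p)*R.from_euler('x',s4*j[3])*R.from_euler('y',-j[4])
    return B.apply([r,lat,z])+F.apply([d6,e,g]),F.apply([1,0,0]),F
def fit(s4):
    f=lambda k:np.concatenate([*[(fk(j,k,s4)[0]-p) for j,p in D],np.array([k[0],k[3],k[8],k[7]])/60])
    return least_squares(f,[0,400,400,0,200,200,-150,0,0])
if __name__=='__main__':
    for s4 in(1,-1):
        r=fit(s4); print(s4,r.cost,r.x.round(1)); print(r.fun[:24].round(1).reshape(-1,3).tolist())
        print('tz',fk(D[-1][0],r.x,s4)[1].round(3),fk(D[5][0],r.x,s4)[1].round(3),'want',[.46,-.021,-.888])
E
python3 kin2.py
```

```text
1 3264.0727336432433 [ 251.1  322.2  196.6  134.6 -254.3 -138.1 -290.9  155.4   14.5]
[[28.4, 1.2, 4.0], [-5.8, -8.7, -3.7], [-1.7, -16.5, 24.3], [-23.2, 2.2, 12.7], [-0.1, 24.1, -5.2], [-2.8, 10.3, -13.1], [-19.1, 12.1, -14.2], [26.8, -40.5, -4.8]]
tz [ 0.395  0.239 -0.887] [ 0.35   0.319 -0.881] want [0.46, -0.021, -0.888]
-1 29.370730213177648 [   4.6  562.6  421.4   -1.3  158.9  293.2   -0.8 -158.2   -2.6]
[[0.8, 0.3, -0.3], [0.5, -0.5, -1.6], [-0.8, -1.8, 0.2], [0.4, 2.4, 2.0], [-1.4, -2.1, 0.5], [1.7, 0.4, 3.4], [-1.2, 1.0, -2.9], [0.6, -0.2, -1.3]]
tz [ 0.461 -0.02  -0.887] [ 0.474 -0.019 -0.881] want [0.46, -0.021, -0.888]
```

```bash
cat > ik.py <<'E'
from kin2 import *
from h import tgt
K=fit(-1).x
def ang6(j,T):
    F=fk(j,K,-1)[2]; v=F.inv().apply(T.apply([0,1,0])); return np.arctan2(v[2],v[1])
T0=R.from_quat([-.1617,.98684,0,0]); A0=ang6(D[0][0],T0); T1=tgt(-2.6,27.5); A1=ang6(D[-1][0],T1)
s6=np.sign((np.unwrap([0,A1-A0])[1])/(D[-1][0][5]-D[0][0][5]))
c6=A0-s6*D[0][0][5]
def ik(p,T,j0):
    tz=T.apply([0,0,1])
    def f(j):
        q,t,_=fk(np.r_[j,0],K,-1); return np.r_[(q-p)/10,(t-tz)*50]
    r=least_squares(f,j0[:5]); j=r.x; a=ang6(np.r_[j,0],T); j6=s6*(a-c6); j6=(j6+np.pi)%(2*np.pi)-np.pi
    return np.r_[j,j6],r.cost
lo=np.array([-3.14,-1.21,-1.07,-3.16,-2.99,-3.1]);hi=np.array([3.14,2.06,1.41,2.05,-.16,3.1])
def ok(j): return bool(((j>lo)&(j<hi)).all())
E
python3 - <<'E'
from ik import *
print('s6',s6,c6,[ (round(float(s6*(ang6(D[-1][0],T1)-c6)),2),D[-1][0][5])])
S=62.7
def tcp(H,yaw,lean):
    T=tgt(yaw,S-lean); return H-T.apply([-99.3,-.3,-57.2]),T   # hook fixed in tool frame
j0=np.array(D[-1][0])
for yaw in(-25,-15,-2.8,10,25):
  for lean in(35,40,45,50):
    j=j0.copy();out=[]
    for z in(267,250,235,220,205):
        p,T=tcp(np.array([623,-23.5,z]),yaw,lean); j,c=ik(p,T,j); out.append((j[3:].round(2).tolist(),ok(j) and c<.1))
    print(yaw,lean,[o[1] for o in out],out[0][0],out[-1][0],j[:3].round(2))
E
```

```text
s6 -1.0 -1.5708051499004845 [(-2.56, -2.56)]
-25 35 [np.True_, np.True_, np.True_, np.True_, np.True_] [1.03, -0.38, 3.01] [1.81, -0.23, 2.45] [ 0.06  0.26 -0.93]
-25 40 [np.True_, np.True_, np.True_, False, np.True_] [0.64, -0.5, -2.94] [1.05, -0.3, 2.99] [ 0.29  0.26 -0.86]
-25 45 [np.True_, np.True_, np.True_, np.True_, np.True_] [0.4, -0.63, -2.72] [0.55, -0.45, -2.88] [ 0.39  0.27 -0.71]
-25 50 [np.True_, np.True_, np.True_, np.True_, np.True_] [0.24, -0.76, -2.57] [0.3, -0.59, -2.64] [ 0.4   0.27 -0.58]
-15 35 [np.True_, np.True_, False, False, False] [1.08, -0.26, -3.09] [2.55, -0.02, 2.14] [-0.24  0.25 -0.85]
-15 40 [np.True_, np.True_, np.True_, np.True_, False] [0.56, -0.44, -2.68] [1.16, -0.19, 3.13] [ 0.2   0.24 -0.9 ]
-15 45 [np.True_, np.True_, np.True_, np.True_, np.True_] [0.33, -0.59, -2.46] [0.47, -0.4, -2.61] [ 0.36  0.25 -0.71]
-15 50 [np.True_, np.True_, np.True_, np.True_, np.True_] [0.19, -0.74, -2.33] [0.24, -0.56, -2.39] [ 0.36  0.26 -0.58]
-2.8 35 [np.True_, False, False, False, False] [0.79, -0.19, -2.61] [1.98, 0.03, 2.83] [-0.15  0.21 -0.91]
-2.8 40 [np.T
[... 576 characters left out ...]
10 45 [np.True_, np.True_, np.True_, np.True_, np.True_] [0.03, -0.61, -1.66] [0.04, -0.44, -1.67] [ 0.24  0.25 -0.57]
10 50 [np.True_, np.True_, np.True_, np.True_, np.True_] [0.02, -0.75, -1.65] [0.02, -0.59, -1.65] [ 0.24  0.26 -0.5 ]
25 35 [False, False, False, False, False] [2.14, 0.43, -2.96] [1.52, 0.28, -2.5] [-0.21  0.27 -0.92]
25 40 [np.True_, np.True_, np.True_, np.True_, np.True_] [-0.21, -0.61, -1.11] [-0.27, -0.47, -1.03] [ 0.12  0.28 -0.45]
25 45 [np.True_, np.True_, np.True_, np.True_, np.True_] [-0.14, -0.71, -1.18] [-0.17, -0.56, -1.14] [ 0.14  0.28 -0.44]
25 50 [np.True_, np.True_, np.True_, np.True_, np.True_] [-0.09, -0.81, -1.23] [-0.1, -0.66, -1.21] [ 0.15  0.28 -0.42]
```

```bash
python3 - <<'E'
from h import *
p=avg(2); s=arm.read_state(); Q=R.from_quat(s['ee_rot']); o=np.array([-99.1,-.4,-56.5]); H=p+Q.apply(o); print(H)
T=tgt(9,23); p1=H-T.apply(o); print('end',p1)
Tm=tgt(3.2,25.2); a,q=plan(H-Tm.apply(o),Tm,n=5,p0=p); plan(p1,T,n=5,p0=a,R0=q)
E
```

```text
avg [560.6 -20.  171.9] [0. 0. 0.] F [3.86 0.43 3.63]
[622.41301026 -23.18234041 267.70554378]
end [554.05601283 -33.60403913 176.97556473]
from [560.6 -20.  171.9] clock 7.83 n 5
{'x': 0.04, 'y': -0.13, 'z': -0.07, 'ax': -0.52, 'ay': 0.44, 'az': -1.04}
{'x': 0.04, 'y': -0.13, 'z': -0.08, 'ax': -0.52, 'ay': 0.45, 'az': -1.04}
{'x': 0.04, 'y': -0.13, 'z': -0.08, 'ax': -0.52, 'ay': 0.44, 'az': -1.04}
{'x': 0.05, 'y': -0.13, 'z': -0.08, 'ax': -0.52, 'ay': 0.45, 'az': -1.04}
{'x': 0.05, 'y': -0.13, 'z': -0.07, 'ax': -0.51, 'ay': 0.44, 'az': -1.04}
from [556.9 -26.5 174.3] clock 7.83 n 5
{'x': 0.04, 'y': -0.14, 'z': -0.07, 'ax': -0.47, 'ay': 0.44, 'az': -1.06}
{'x': 0.04, 'y': -0.14, 'z': -0.08, 'ax': -0.48, 'ay': 0.44, 'az': -1.06}
{'x': 0.04, 'y': -0.14, 'z': -0.08, 'ax': -0.47, 'ay': 0.44, 'az': -1.06}
{'x': 0.04, 'y': -0.13, 'z': -0.08, 'ax': -0.48, 'ay': 0.44, 'az': -1.06}
{'x': 0.05, 'y': -0.13, 'z': -0.07, 'ax': -0.47, 'ay': 0.44, 'az': -1.05}
```

Emit:
send_rows:
  targets:
    - {"x": 0.04,"y": -0.13,"z": -0.07,"ax": -0.52,"ay": 0.44,"az": -1.04,"gripper": 1}
    - {"x": 0.04,"y": -0.13,"z": -0.08,"ax": -0.52,"ay": 0.45,"az": -1.04,"gripper": 1}
    - {"x": 0.04,"y": -0.13,"z": -0.08,"ax": -0.52,"ay": 0.44,"az": -1.04,"gripper": 1}
    - {"x": 0.05,"y": -0.13,"z": -0.08,"ax": -0.52,"ay": 0.45,"az": -1.04,"gripper": 1}
    - {"x": 0.05,"y": -0.13,"z": -0.07,"ax": -0.51,"ay": 0.44,"az": -1.04,"gripper": 1}

```text
clock: 8.25
position: [555.9, -26.4, 173.7]
ee_rot: [-0.028, 0.976, 0.006, 0.217]
contact_force: [1.2, -1.4, 4.9]
gripper_width: 21.5
grasp_force: 61.3
```

Emit:
send_rows:
  targets:
    - {"x": 0.04,"y": -0.14,"z": -0.07,"ax": -0.47,"ay": 0.44,"az": -1.06,"gripper": 1}
    - {"x": 0.04,"y": -0.14,"z": -0.08,"ax": -0.48,"ay": 0.44,"az": -1.06,"gripper": 1}
    - {"x": 0.04,"y": -0.14,"z": -0.08,"ax": -0.47,"ay": 0.44,"az": -1.06,"gripper": 1}
    - {"x": 0.04,"y": -0.13,"z": -0.08,"ax": -0.48,"ay": 0.44,"az": -1.06,"gripper": 1}
    - {"x": 0.05,"y": -0.13,"z": -0.07,"ax": -0.47,"ay": 0.44,"az": -1.05,"gripper": 1}

```text
clock: 8.67
position: [553.1, -33.9, 176.3]
ee_rot: [-0.077, 0.977, 0.016, 0.198]
contact_force: [0.9, -2.4, 4.8]
gripper_width: 21.0
grasp_force: 61.4
```

```bash
python3 - <<'E'
from fit import *
p=avg(3); s=st(); Q=R.from_quat(s['ee_rot']); x,h=stickfit(); print(p+Q.apply([-99.1,-.4,-56.5]),Q.inv().apply([0,0,-1]).round(3))
E
```

```text
avg [553.4 -34.  176.5] [0.2 0.1 0.1] F [ 1.03 -0.38  3.99]
8.82 p [553.7 -33.9 176.4] F [ 1.7 -0.2  3.4] T [ 0.06 -0.64 -0.03] w 21.1 g 61.1 J [ 0.25  0.15 -0.57  0.09 -0.45 -1.73]
clock 8.82 tilt 23.0 toolyaw 8.9 butt [491.4 -43.7 125.7] yaw,lean [ 8.9 39.2] hook [621.6 -23.2 268.4] res [ 0.67 -0.05 -0.06 -0.24  0.25 -0.16  0.    0.    0.    0.  ] {'side': (109, np.float64(29.831148323195144)), 'top': (67, np.float64(18.33772600931784))}
tool frame: butt [77.8  0.  22. ] hook [-99.3  -0.  -57.8]
[621.75068081 -23.63025974 267.18618829] [0.391 0.    0.921]
```

Emit:
send_rows:
  targets:
    - {"x": 0.195,"y": 0,"z": 0.46,"ax": 0,"ay": 0,"az": 0,"gripper": 1}
    - {"x": 0.195,"y": 0,"z": 0.46,"ax": 0,"ay": 0,"az": 0,"gripper": 1}
    - {"x": 0.195,"y": 0,"z": 0.46,"ax": 0,"ay": 0,"az": 0,"gripper": 1}
    - {"x": 0.195,"y": 0,"z": 0.46,"ax": 0,"ay": 0,"az": 0,"gripper": 1}
    - {"x": 0.195,"y": 0,"z": 0.46,"ax": 0,"ay": 0,"az": 0,"gripper": 1}

```text
clock: 9.33
position: [553.7, -33.8, 151.4]
ee_rot: [-0.077, 0.977, 0.015, 0.199]
contact_force: [1.8, -1.1, 5.5]
gripper_width: 20.8
grasp_force: 61.2
```

Emit:
send_rows:
  targets:
    - {"x": 0.195,"y": 0,"z": 0.46,"ax": 0,"ay": 0,"az": 0,"gripper": 1}
    - {"x": 0.195,"y": 0,"z": 0.46,"ax": 0,"ay": 0,"az": 0,"gripper": 1}
    - {"x": 0.195,"y": 0,"z": 0.46,"ax": 0,"ay": 0,"az": 0,"gripper": 1}
    - {"x": 0.195,"y": 0,"z": 0.46,"ax": 0,"ay": 0,"az": 0,"gripper": 1}

```text
clock: 9.67
position: [553.7, -33.7, 131.4]
ee_rot: [-0.077, 0.977, 0.015, 0.199]
contact_force: [2.3, -0.6, 6.0]
gripper_width: 21.1
grasp_force: 61.2
```

```bash
python3 - <<'E'
from fit import *
p=avg(3); s=st(); Q=R.from_quat(s['ee_rot']); x,h=stickfit(); print(p+Q.apply([-99.3,-.0,-57.5]),Q.inv().apply([0,0,-1]).round(3))
E
```

```text
avg [553.3 -33.8 130.7] [0.3 0.1 0.5] F [ 3.86 -0.31  4.18]
9.82 p [552.8 -34.  130.6] F [4.2 0.2 2.7] T [ 0.01 -0.59 -0.06] w 21.3 g 60.7 J [ 0.25  0.22 -0.64  0.12 -0.32 -1.77]
clock 9.82 tilt 22.8 toolyaw 9.0 butt [490.4 -43.8  80. ] yaw,lean [ 9.  39.4] hook [621.  -23.2 222.4] res [ 0.47 -0.47 -0.05 -0.23  0.31 -0.23  0.    0.    0.    0.  ] {'side': (110, np.float64(28.51917391374927)), 'top': (69, np.float64(18.325196677889082))}
tool frame: butt [77.8  0.  22. ] hook [-99.3  -0.  -57.8]
[621.65336753 -22.9730409  222.2082771 ] [0.388 0.001 0.922]
```

Emit:
send_rows:
  targets:
    - {"x": 0.117,"y": 0,"z": 0.276,"ax": 0,"ay": 0,"az": 0,"gripper": 1}
    - {"x": 0.117,"y": 0,"z": 0.276,"ax": 0,"ay": 0,"az": 0,"gripper": 1}
    - {"x": 0.117,"y": 0,"z": 0.276,"ax": 0,"ay": 0,"az": 0,"gripper": 1}
    - {"x": 0.117,"y": 0,"z": 0.276,"ax": 0,"ay": 0,"az": 0,"gripper": 1}

```text
clock: 10.25
position: [553.2, -33.9, 119.3]
ee_rot: [-0.077, 0.977, 0.015, 0.198]
contact_force: [3.3, 0.2, 5.4]
gripper_width: 21.2
grasp_force: 61.1
```

Emit:
send_rows:
  targets:
    - {"x": 0.06,"y": 0,"z": 0.14,"ax": 0,"ay": 0,"az": 0,"gripper": 1}
    - {"x": 0.06,"y": 0,"z": 0.14,"ax": 0,"ay": 0,"az": 0,"gripper": 1}

```text
clock: 10.42
position: [553.1, -34.0, 116.1]
ee_rot: [-0.077, 0.977, 0.015, 0.198]
contact_force: [2.2, 0.5, 5.0]
gripper_width: 21.2
grasp_force: 61.1
```

Emit:
send_rows:
  targets:
    - {"x": 0.04,"y": 0,"z": 0.09,"ax": 0,"ay": 0,"az": 0,"gripper": 1}
    - {"x": 0,"y": 0,"z": 0,"ax": 0,"ay": 0,"az": 0,"gripper": 1}

```text
clock: 10.58
position: [552.9, -34.1, 114.9]
ee_rot: [-0.077, 0.977, 0.015, 0.198]
contact_force: [2.8, 1.6, 4.6]
gripper_width: 21.3
grasp_force: 61.0
```

Emit:
send_rows:
  targets:
    - {"x": 0.04,"y": 0,"z": 0.09,"ax": 0,"ay": 0,"az": 0,"gripper": 1}
    - {"x": 0,"y": 0,"z": 0,"ax": 0,"ay": 0,"az": 0,"gripper": 1}

```text
clock: 10.75
position: [552.9, -34.1, 114.0]
ee_rot: [-0.077, 0.977, 0.015, 0.198]
contact_force: [2.9, 0.9, 4.2]
gripper_width: 21.2
grasp_force: 61.0
```

Emit:
send_rows:
  targets:
    - {"x": 0.04,"y": 0,"z": 0.09,"ax": 0,"ay": 0,"az": 0,"gripper": 1}
    - {"x": 0,"y": 0,"z": 0,"ax": 0,"ay": 0,"az": 0,"gripper": 1}

```text
clock: 10.92
position: [553.0, -34.1, 113.1]
ee_rot: [-0.077, 0.977, 0.015, 0.198]
contact_force: [3.4, 0.6, 5.5]
gripper_width: 21.1
grasp_force: 61.1
```

Emit:
send_rows:
  targets:
    - {"x": 0.04,"y": 0,"z": 0.09,"ax": 0,"ay": 0,"az": 0,"gripper": 1}
    - {"x": 0,"y": 0,"z": 0,"ax": 0,"ay": 0,"az": 0,"gripper": 1}

```text
clock: 11.08
position: [553.5, -34.0, 112.7]
ee_rot: [-0.077, 0.977, 0.015, 0.199]
contact_force: [2.0, 0.4, 7.0]
gripper_width: 21.2
grasp_force: 61.4
```

Emit:
send_rows:
  targets:
    - {"x": 0.04,"y": 0,"z": 0.09,"ax": 0,"ay": 0,"az": 0,"gripper": 1}
    - {"x": 0,"y": 0,"z": 0,"ax": 0,"ay": 0,"az": 0,"gripper": 1}

```text
clock: 11.25
position: [554.0, -33.9, 112.2]
ee_rot: [-0.077, 0.977, 0.016, 0.199]
contact_force: [2.1, -0.3, 7.5]
gripper_width: 21.2
grasp_force: 61.5
```

Emit:
send_rows:
  targets:
    - {"x": 0.06,"y": 0,"z": 0.14,"ax": 0,"ay": 0,"az": 0,"gripper": 1}
    - {"x": 0,"y": 0,"z": 0,"ax": 0,"ay": 0,"az": 0,"gripper": 1}

```text
clock: 11.42
position: [554.7, -33.9, 111.3]
ee_rot: [-0.076, 0.977, 0.016, 0.2]
contact_force: [2.2, -1.4, 10.0]
gripper_width: 21.0
grasp_force: 61.8
```

Emit:
send_rows:
  targets:
    - {"x": 0.06,"y": 0,"z": 0.14,"ax": 0,"ay": 0,"az": 0,"gripper": 1}
    - {"x": 0,"y": 0,"z": 0,"ax": 0,"ay": 0,"az": 0,"gripper": 1}

```text
clock: 11.58
position: [555.5, -33.8, 110.4]
ee_rot: [-0.076, 0.976, 0.016, 0.201]
contact_force: [2.7, -0.9, 9.9]
gripper_width: 21.1
grasp_force: 62.0
```

```bash
python3 - <<'E'
from fit import *
p=avg(3); s=st(); Q=R.from_quat(s['ee_rot']); x,h=stickfit(); print(Q.inv().apply([0,0,-1]).round(3))
E
```

```text
avg [555.4 -33.8 110.4] [0. 0. 0.] F [ 2.7  -1.28 10.36]
11.73 p [555.4 -33.8 110.4] F [ 3.  -1.7 10.2] T [-0.06 -1.87 -0.33] w 20.7 g 62.0 J [ 0.25  0.25 -0.68  0.15 -0.24 -1.8 ]
clock 11.73 tilt 23.3 toolyaw 8.9 butt [493.4 -43.6  59.4] yaw,lean [ 8.9 38.9] hook [622.9 -23.2 202.8] res [ 0.03 -0.29 -0.22 -0.15  0.46 -0.19  0.    0.    0.    0.  ] {'side': (107, np.float64(27.91726980647101)), 'top': (64, np.float64(18.22137272707317))}
tool frame: butt [77.8 -0.  22. ] hook [-99.3   0.  -57.8]
[ 0.396 -0.     0.918]
```

Emit:
send_rows:
  targets:
    - {"x": 0.06,"y": 0,"z": 0.14,"ax": 0,"ay": 0,"az": 0,"gripper": 1}
    - {"x": 0,"y": 0,"z": 0,"ax": 0,"ay": 0,"az": 0,"gripper": 1}

```text
clock: 12.0
position: [556.2, -33.6, 109.4]
ee_rot: [-0.076, 0.976, 0.016, 0.202]
contact_force: [4.9, -1.8, 9.8]
gripper_width: 21.0
grasp_force: 62.0
```

Emit:
send_rows:
  targets:
    - {"x": 0.06,"y": 0,"z": 0.14,"ax": 0,"ay": 0,"az": 0,"gripper": 1}
    - {"x": 0,"y": 0,"z": 0,"ax": 0,"ay": 0,"az": 0,"gripper": 1}

```text
clock: 12.17
position: [557.0, -33.4, 108.4]
ee_rot: [-0.076, 0.976, 0.016, 0.203]
contact_force: [4.4, -2.5, 12.2]
gripper_width: 21.3
grasp_force: 62.4
```

```bash
python3 - <<'E'
from fit import *
p=avg(2); s=st(); 
E
```

```text
avg [557.  -33.4 108.5] [0. 0. 0.] F [ 4.82 -2.44 11.65]
12.27 p [557.  -33.4 108.5] F [ 5.3 -1.5 11.8] T [-0.13 -2.48 -0.53] w 21.0 g 62.3 J [ 0.25  0.26 -0.68  0.16 -0.23 -1.81]
```

Emit:
send_rows:
  targets:
    - {"x": -0.12,"y": -0.03,"z": 0.22,"ax": 0,"ay": 0,"az": 0,"gripper": 1}
    - {"x": 0,"y": 0,"z": 0,"ax": 0,"ay": 0,"az": 0,"gripper": 1}

```text
clock: 12.43
position: [558.7, -33.4, 106.6]
ee_rot: [-0.076, 0.976, 0.016, 0.203]
contact_force: [4.3, -0.6, 12.3]
gripper_width: 21.6
grasp_force: 62.7
```

Emit:
send_rows:
  targets:
    - {"x": 0.06,"y": 0,"z": 0.14,"ax": 0,"ay": 0,"az": 0,"gripper": 1}
    - {"x": 0,"y": 0,"z": 0,"ax": 0,"ay": 0,"az": 0,"gripper": 1}

```text
clock: 12.6
position: [559.5, -33.2, 105.7]
ee_rot: [-0.077, 0.976, 0.016, 0.204]
contact_force: [5.7, -1.8, 12.2]
gripper_width: 21.0
grasp_force: 62.7
```

```bash
python3 - <<'E'
from fit import *
p=avg(2); s=st(); stickfit()
E
```

```text
avg [559.5 -33.2 105.7] [0. 0. 0.] F [ 6.08 -2.01 11.94]
12.7 p [559.4 -33.2 105.7] F [ 6.  -1.4 11.8] T [-0.04 -2.54 -0.41] w 21.0 g 62.7 J [ 0.25  0.27 -0.68  0.16 -0.22 -1.81]
clock 12.7 tilt 23.6 toolyaw 9.0 butt [497.6 -43.   54.4] yaw,lean [ 8.6 38.1] hook [625.4 -23.6 199.5] res [-0.18  0.04 -0.47 -0.19 -0.25 -0.16 -0.13 -0.11  0.11 -0.13] {'side': (106, np.float64(27.192197430326935)), 'top': (58, np.float64(17.008266601985447))}
tool frame: butt [77.9 -0.  22.1] hook [-98.6  -0.8 -59.3]
```

Emit:
send_rows:
  targets:
    - {"x": 0.1,"y": 0,"z": 0.15,"ax": 0,"ay": 0,"az": 0,"gripper": 1}
    - {"x": 0,"y": 0,"z": 0,"ax": 0,"ay": 0,"az": 0,"gripper": 1}

```text
clock: 12.97
position: [560.3, -33.0, 104.8]
ee_rot: [-0.077, 0.976, 0.017, 0.205]
contact_force: [6.1, -0.8, 13.9]
gripper_width: 21.2
grasp_force: 63.0
```

Emit:
send_rows:
  targets:
    - {"x": 0.1,"y": 0,"z": 0.15,"ax": 0,"ay": 0,"az": 0,"gripper": 1}
    - {"x": 0,"y": 0,"z": 0,"ax": 0,"ay": 0,"az": 0,"gripper": 1}

```text
clock: 13.13
position: [561.1, -32.7, 103.9]
ee_rot: [-0.077, 0.975, 0.017, 0.206]
contact_force: [7.7, -2.1, 14.4]
gripper_width: 20.9
grasp_force: 63.2
```

```bash
python3 - <<'E'
from fit import *
p=avg(2); s=st()
im,d=snap('side')
A=cv2.resize(im[105:195,150:270,::-1],(790,592),interpolation=cv2.INTER_CUBIC);cv2.imwrite('pics/s7.png',A)
E
```

```text
avg [561.  -32.7 103.9] [0. 0. 0.] F [ 7.62 -1.89 14.34]
13.23 p [561.  -32.7 103.9] F [ 8.1 -2.1 14. ] T [ 0.01 -3.29 -0.58] w 20.9 g 63.2 J [ 0.24  0.27 -0.69  0.17 -0.2  -1.82]
```

View pics/s7.png

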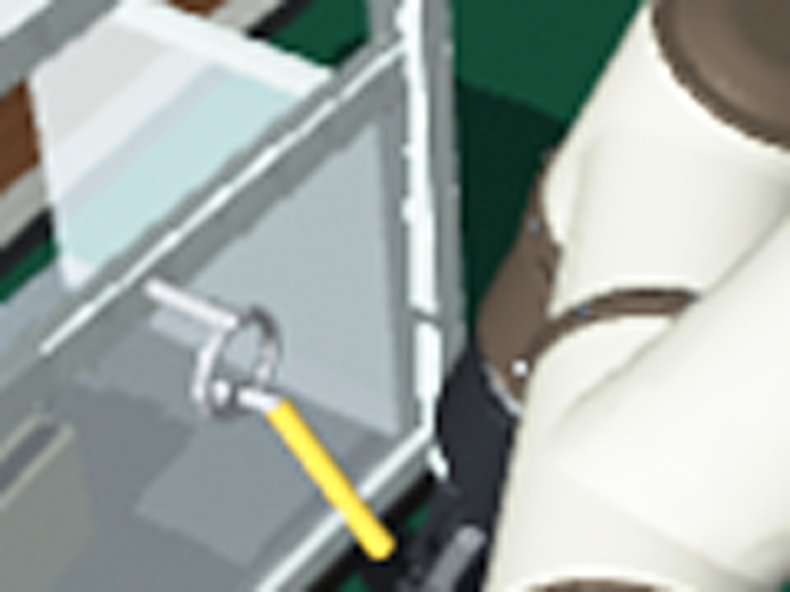

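Emit:
send_rows:
  targets:
    - {"x": 0.06,"y": 0,"z": 0.13,"ax": 0,"ay": 0,"az": 0,"gripper": 1}
    - {"x": 0,"y": 0,"z": 0,"ax": 0,"ay": 0,"az": 0,"gripper": 1}

```text
clock: 13.45
position: [561.7, -32.5, 103.1]
ee_rot: [-0.077, 0.975, 0.017, 0.207]
contact_force: [7.3, -2.1, 16.2]
gripper_width: 21.4
grasp_force: 63.5
```

```bash
python3 - <<'E'
from fit import *
p=avg(2); s=st(); im,P=pts('side')
print('obs 185.7 159.6 (initial obs 182.4 131.4)')
for z in(223,226,229,312): print(z,proj('side',[[623,-23,z]])[0])
E
```

```text
avg [561.7 -32.5 103.1] [0. 0. 0.] F [ 7.27 -2.33 15.75]
13.55 p [561.6 -32.5 103.1] F [ 7.  -1.6 14.9] T [-0.02 -3.51 -0.62] w 21.0 g 63.5 J [ 0.24  0.27 -0.69  0.18 -0.2  -1.82]
obs 185.7 159.6 (initial obs 182.4 131.4)
223 [186.4994656  160.19271381]
226 [186.3917467  159.29550047]
229 [186.28360482 158.39476398]
312 [183.11361023 131.99121191]
```

Emit:
send_rows:
  targets:
    - {"x": 0,"y": 0,"z": 0,"ax": 0,"ay": 0,"az": 0,"gripper": 1}
    - {"x": 0,"y": 0,"z": 0,"ax": 0,"ay": 0,"az": 0,"gripper": 1}
    - {"x": 0,"y": 0,"z": 0,"ax": 0,"ay": 0,"az": 0,"gripper": 1}
    - {"x": 0,"y": 0,"z": 0,"ax": 0,"ay": 0,"az": 0,"gripper": 1}
    - {"x": 0,"y": 0,"z": 0,"ax": 0,"ay": 0,"az": 0,"gripper": 1}

```text
clock: 13.97
position: [561.6, -32.6, 103.1]
ee_rot: [-0.077, 0.975, 0.017, 0.207]
contact_force: [7.8, -2.4, 16.5]
gripper_width: 21.4
grasp_force: 63.5
```

Emit:
send_rows:
  targets:
    - {"x": 0.01,"y": 0,"z": 0.02,"ax": 0,"ay": 0,"az": 0,"gripper": 1}
    - {"x": 0,"y": 0,"z": 0,"ax": 0,"ay": 0,"az": 0,"gripper": 1}
    - {"x": 0,"y": 0,"z": 0,"ax": 0,"ay": 0,"az": 0,"gripper": 1}
    - {"x": 0,"y": 0,"z": 0,"ax": 0,"ay": 0,"az": 0,"gripper": 1}
    - {"x": 0,"y": 0,"z": 0,"ax": 0,"ay": 0,"az": 0,"gripper": 1}

```text
clock: 14.38
position: [561.7, -32.5, 103.0]
ee_rot: [-0.077, 0.975, 0.017, 0.207]
contact_force: [8.9, -2.0, 15.5]
gripper_width: 21.3
grasp_force: 63.5
```

Emit:
send_rows:
  targets:
    - {"x": 0,"y": 0,"z": 0,"ax": 0,"ay": 0,"az": 0,"gripper": 1}
    - {"x": 0,"y": 0,"z": 0,"ax": 0,"ay": 0,"az": 0,"gripper": 1}
    - {"x": 0,"y": 0,"z": 0,"ax": 0,"ay": 0,"az": 0,"gripper": 1}
    - {"x": 0,"y": 0,"z": 0,"ax": 0,"ay": 0,"az": 0,"gripper": 1}
    - {"x": 0,"y": 0,"z": 0,"ax": 0,"ay": 0,"az": 0,"gripper": 1}

```text
clock: 14.8
position: [561.7, -32.5, 103.0]
ee_rot: [-0.077, 0.975, 0.017, 0.207]
contact_force: [6.9, -2.0, 16.6]
gripper_width: 21.1
grasp_force: 63.5
```

Emit:
send_rows:
  targets:
    - {"x": 0,"y": 0,"z": 0,"ax": 0,"ay": 0,"az": 0,"gripper": 1}
    - {"x": 0,"y": 0,"z": 0,"ax": 0,"ay": 0,"az": 0,"gripper": 1}
    - {"x": 0,"y": 0,"z": 0,"ax": 0,"ay": 0,"az": 0,"gripper": 1}

```text
clock: 15.05
position: [561.7, -32.5, 103.0]
ee_rot: [-0.077, 0.975, 0.017, 0.207]
contact_force: [8.4, -1.6, 15.6]
gripper_width: 21.4
grasp_force: 63.5
```

```bash
python3 - <<'E'
from fit import *
s=st(); stickfit(); Q=R.from_quat(arm.read_state()['ee_rot']); print(Q.inv().apply([0,0,1]).round(3),Q.inv().apply([1,0,0]).round(3))
E
```

```text
15.05 p [561.7 -32.5 103. ] F [ 8.4 -1.6 15.6] T [-0.04 -3.56 -0.58] w 21.4 g 63.5 J [ 0.24  0.27 -0.69  0.18 -0.19 -1.82]
clock 15.05 tilt 24.0 toolyaw 9.0 butt [506.1 -41.2  46.8] yaw,lean [ 8.9 33.3] hook [621.2 -23.3 202.3] res [ 0.35 -0.14 -0.14 -0.24  0.36 -0.05 -0.06 -0.    0.   -0.05] {'side': (107, np.float64(27.42252668804014)), 'top': (56, np.float64(16.24362047090964))}
tool frame: butt [74.3  0.1 28.4] hook [-95.4  -0.  -66.3]
[-0.407  0.001 -0.913] [-0.902 -0.157  0.402]
```

Emit:
send_rows:
  targets:
    - {"x": -0.11,"y": 0,"z": -0.27,"ax": 0,"ay": 0,"az": 0,"gripper": 1}
    - {"x": -0.11,"y": 0,"z": -0.27,"ax": 0,"ay": 0,"az": 0,"gripper": 1}
    - {"x": 0,"y": 0,"z": 0,"ax": 0,"ay": 0,"az": 0,"gripper": 1}

```text
clock: 15.4
position: [557.1, -33.5, 105.0]
ee_rot: [-0.077, 0.976, 0.016, 0.201]
contact_force: [8.9, 0.1, 5.9]
gripper_width: 21.1
grasp_force: 61.8
```

Emit:
send_rows:
  targets:
    - {"x": -0.11,"y": 0,"z": -0.27,"ax": 0,"ay": 0,"az": 0,"gripper": 1}
    - {"x": -0.11,"y": 0,"z": -0.27,"ax": 0,"ay": 0,"az": 0,"gripper": 1}
    - {"x": 0,"y": 0,"z": 0,"ax": 0,"ay": 0,"az": 0,"gripper": 1}

```text
clock: 15.65
position: [554.2, -34.2, 108.0]
ee_rot: [-0.077, 0.977, 0.015, 0.197]
contact_force: [10.3, 0.3, -0.5]
gripper_width: 21.4
grasp_force: 60.2
```

```bash
python3 - <<'E'
from fit import *
avg(2);s=st(); stickfit()
E
```

```text
avg [554.2 -34.2 108. ] [0.1 0.  0. ] F [ 9.96  0.21 -0.79]
15.75 p [554.4 -34.2 107.9] F [ 9.8 -0.1 -0.3] T [-0.01 -0.99 -0.17] w 21.2 g 60.4 J [ 0.25  0.26 -0.67  0.15 -0.24 -1.8 ]
clock 15.75 tilt 22.8 toolyaw 9.0 butt [492.  -44.1  57.3] yaw,lean [ 8.8 39. ] hook [621.8 -24.1 200.5] res [-0.06 -0.15 -0.4   0.02  0.22 -0.08 -0.08 -0.08  0.07 -0.07] {'side': (107, np.float64(27.332842002099873)), 'top': (62, np.float64(17.355387685849426))}
tool frame: butt [77.8 -0.  22.1] hook [-98.8  -0.6 -58.9]
```

Emit:
send_rows:
  targets:
    - {"x": -0.27,"y": -0.05,"z": 0.12,"ax": 0,"ay": 0,"az": 0,"gripper": 1}
    - {"x": -0.27,"y": -0.05,"z": 0.12,"ax": 0,"ay": 0,"az": 0,"gripper": 1}
    - {"x": 0,"y": 0,"z": 0,"ax": 0,"ay": 0,"az": 0,"gripper": 1}

```text
clock: 16.1
position: [557.7, -35.1, 106.4]
ee_rot: [-0.076, 0.978, 0.015, 0.195]
contact_force: [-1.3, -0.2, 2.8]
gripper_width: 21.4
grasp_force: 61.8
```

```bash
python3 - <<'E'
from fit import *
avg(2);s=st(); stickfit()
E
```

```text
avg [557.7 -35.1 106.5] [0.  0.  0.1] F [-0.98  0.03  1.73]
16.2 p [557.7 -35.1 106.6] F [-0.1  0.5  0.6] T [-0.11  0.5  -0.  ] w 21.1 g 61.5 J [ 0.24  0.27 -0.66  0.14 -0.25 -1.79]
clock 16.2 tilt 22.6 toolyaw 8.9 butt [493.3 -44.6  57. ] yaw,lean [ 8.4 40.2] hook [626.1 -24.9 197.4] res [-0.32  0.38 -0.6  -0.23 -0.61  0.05 -0.26 -0.01  0.   -0.16] {'side': (109, np.float64(27.96871324713878)), 'top': (59, np.float64(17.11622532005608))}
tool frame: butt [79.2  0.6 20.8] hook [-98.7  -0.5 -57.2]
```

Emit:
send_rows:
  targets:
    - {"x": -0.15,"y": 0,"z": -0.37,"ax": 0,"ay": 0,"az": 0,"gripper": 1}
    - {"x": -0.15,"y": 0,"z": -0.37,"ax": 0,"ay": 0,"az": 0,"gripper": 1}
    - {"x": -0.15,"y": 0,"z": -0.37,"ax": 0,"ay": 0,"az": 0,"gripper": 1}
    - {"x": 0,"y": 0,"z": 0,"ax": 0,"ay": 0,"az": 0,"gripper": 1}

```text
clock: 16.63
position: [559.6, -34.5, 120.7]
ee_rot: [-0.077, 0.977, 0.015, 0.198]
contact_force: [1.0, 0.5, -1.9]
gripper_width: 20.9
grasp_force: 61.0
```

Emit:
send_rows:
  targets:
    - {"x": -0.12,"y": 0,"z": -0.28,"ax": 0,"ay": 0,"az": 0,"gripper": 1}
    - {"x": -0.12,"y": 0,"z": -0.28,"ax": 0,"ay": 0,"az": 0,"gripper": 1}
    - {"x": 0,"y": 0,"z": 0,"ax": 0,"ay": 0,"az": 0,"gripper": 1}

```text
clock: 16.88
position: [559.8, -34.4, 126.7]
ee_rot: [-0.077, 0.977, 0.015, 0.198]
contact_force: [1.2, -0.5, -1.8]
gripper_width: 21.2
grasp_force: 61.0
```

```bash
python3 - <<'E'
from fit import *
avg(2);s=st(); stickfit()
im,P=pts('side'); A=cv2.resize(im[140:185,165:225,::-1],(790,592),interpolation=cv2.INTER_CUBIC);cv2.imwrite('pics/s8.png',A)
E
```

```text
avg [559.8 -34.4 126.6] [0.1 0.  0.1] F [ 0.84 -0.17 -1.98]
16.98 p [559.5 -34.5 126.2] F [ 0.9 -0.5 -2.6] T [-0.14  0.98 -0.01] w 21.3 g 61.0 J [ 0.24  0.24 -0.63  0.11 -0.31 -1.76]
clock 16.98 tilt 22.8 toolyaw 8.9 butt [496.9 -43.8  75.1] yaw,lean [ 8.5 38.8] hook [626.4 -24.4 218.7] res [-0.23  0.04 -0.4  -0.07 -0.47 -0.1  -0.18 -0.01  0.   -0.16] {'side': (102, np.float64(27.349887116950363)), 'top': (61, np.float64(17.341375037742633))}
tool frame: butt [78.1  0.6 22.5] hook [-98.2  -0.6 -59. ]
```

View pics/s8.png

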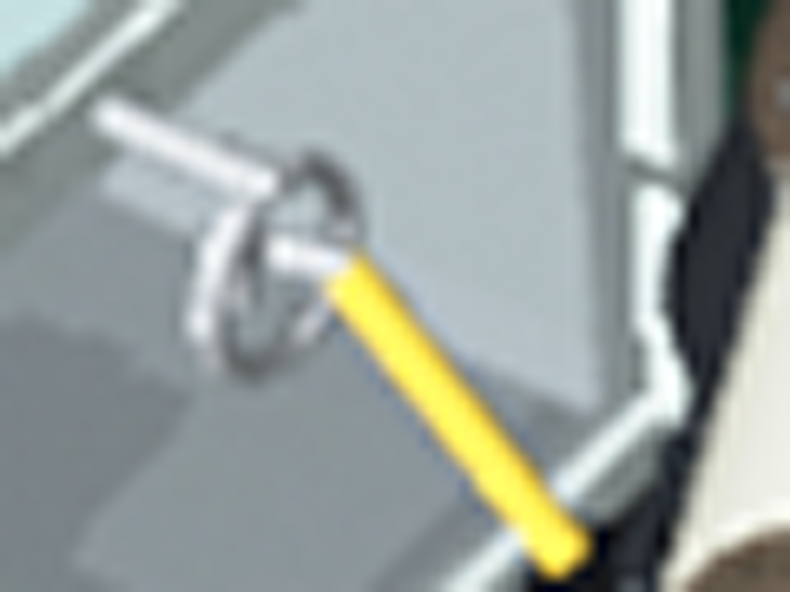

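Emit:
send_rows:
  targets:
    - {"x": -0.08,"y": 0,"z": -0.18,"ax": 0,"ay": 0,"az": 0,"gripper": 1}
    - {"x": -0.08,"y": 0,"z": -0.18,"ax": 0,"ay": 0,"az": 0,"gripper": 1}
    - {"x": 0,"y": 0,"z": 0,"ax": 0,"ay": 0,"az": 0,"gripper": 1}

```text
clock: 17.33
position: [559.9, -34.4, 130.4]
ee_rot: [-0.077, 0.977, 0.015, 0.198]
contact_force: [-0.1, 0.9, -2.1]
gripper_width: 21.2
grasp_force: 61.0
```

Emit:
send_rows:
  targets:
    - {"x": -0.06,"y": 0,"z": -0.14,"ax": 0,"ay": 0,"az": 0,"gripper": 1}
    - {"x": 0,"y": 0,"z": 0,"ax": 0,"ay": 0,"az": 0,"gripper": 1}

```text
clock: 17.5
position: [559.7, -34.4, 131.8]
ee_rot: [-0.077, 0.977, 0.015, 0.198]
contact_force: [-0.3, 0.5, -1.9]
gripper_width: 20.8
grasp_force: 61.0
```

Emit:
send_rows:
  targets:
    - {"x": -0.06,"y": 0,"z": -0.14,"ax": 0,"ay": 0,"az": 0,"gripper": 1}
    - {"x": 0,"y": 0,"z": 0,"ax": 0,"ay": 0,"az": 0,"gripper": 1}

```text
clock: 17.67
position: [559.7, -34.4, 133.3]
ee_rot: [-0.077, 0.977, 0.015, 0.198]
contact_force: [-0.2, -0.8, -2.0]
gripper_width: 21.2
grasp_force: 61.0
```

```bash
python3 - <<'E'
from fit import *
p=avg(2);Q=R.from_quat(arm.read_state()['ee_rot']); x,h=stickfit()
a,q=plan(p+np.array([-6,.3,-1.5]),Q,n=2,p0=p); plan(a+38*np.array([-.9988,.0488,0]),Q,n=5,p0=a)
E
```

```text
avg [559.7 -34.4 133.2] [0.  0.  0.1] F [-0.11 -0.11 -2.2 ]
clock 17.77 tilt 22.8 toolyaw 8.9 butt [496.8 -43.7  82.2] yaw,lean [ 8.4 39. ] hook [626.7 -24.5 225.4] res [-0.13  0.11 -0.42 -0.07 -0.52 -0.17 -0.19 -0.01  0.   -0.19] {'side': (104, np.float64(27.80208316952202)), 'top': (59, np.float64(17.22066694829554))}
tool frame: butt [78.3  0.6 22.3] hook [-98.3  -0.7 -58.8]
from [559.7 -34.4 133.2] clock 17.87 n 2
{'x': 0.3, 'y': 0.06, 'z': -0.04, 'ax': -0.0, 'ay': -0.01, 'az': 0.0}
{'x': 0.3, 'y': 0.06, 'z': -0.05, 'ax': -0.0, 'ay': -0.01, 'az': 0.0}
from [553.7 -34.2 131.7] clock 17.87 n 5
{'x': 0.69, 'y': 0.15, 'z': -0.29, 'ax': -0.0, 'ay': -0.0, 'az': 0.0}
{'x': 0.68, 'y': 0.16, 'z': -0.29, 'ax': -0.0, 'ay': -0.0, 'az': 0.0}
{'x': 0.69, 'y': 0.15, 'z': -0.29, 'ax': -0.0, 'ay': -0.01, 'az': 0.0}
{'x': 0.68, 'y': 0.16, 'z': -0.29, 'ax': -0.0, 'ay': -0.0, 'az': 0.0}
{'x': 0.69, 'y': 0.15, 'z': -0.28, 'ax': -0.0, 'ay': -0.01, 'az': 0.0}
```

Emit:
send_rows:
  targets:
    - {"x": 0.36,"y": 0.08,"z": -0.15,"ax": 0,"ay": 0,"az": 0,"gripper": 1}
    - {"x": 0.36,"y": 0.08,"z": -0.15,"ax": 0,"ay": 0,"az": 0,"gripper": 1}
    - {"x": 0.36,"y": 0.08,"z": -0.15,"ax": 0,"ay": 0,"az": 0,"gripper": 1}

```text
clock: 18.12
position: [546.9, -34.0, 132.7]
ee_rot: [-0.076, 0.977, 0.015, 0.197]
contact_force: [-0.4, 0.4, -1.9]
gripper_width: 21.0
grasp_force: 61.0
```

Emit:
send_rows:
  targets:
    - {"x": 0.36,"y": 0.08,"z": -0.15,"ax": 0,"ay": 0,"az": 0,"gripper": 1}
    - {"x": 0.36,"y": 0.08,"z": -0.15,"ax": 0,"ay": 0,"az": 0,"gripper": 1}

```text
clock: 18.28
position: [539.0, -33.6, 132.9]
ee_rot: [-0.077, 0.977, 0.015, 0.197]
contact_force: [0.2, 0.3, -2.1]
gripper_width: 21.0
grasp_force: 61.0
```

Emit:
send_rows:
  targets:
    - {"x": 0.36,"y": 0.08,"z": -0.15,"ax": 0,"ay": 0,"az": 0,"gripper": 1}
    - {"x": 0.36,"y": 0.08,"z": -0.15,"ax": 0,"ay": 0,"az": 0,"gripper": 1}

```text
clock: 18.45
position: [531.2, -33.2, 133.0]
ee_rot: [-0.077, 0.977, 0.015, 0.197]
contact_force: [0.2, -0.5, -2.4]
gripper_width: 21.1
grasp_force: 61.0
```

Emit:
send_rows:
  targets:
    - {"x": 0.54,"y": 0.12,"z": -0.22,"ax": 0,"ay": 0,"az": 0,"gripper": 1}
    - {"x": 0.54,"y": 0.12,"z": -0.22,"ax": 0,"ay": 0,"az": 0,"gripper": 1}
    - {"x": 0.54,"y": 0.12,"z": -0.22,"ax": 0,"ay": 0,"az": 0,"gripper": 1}

```text
clock: 18.7
position: [513.2, -32.4, 132.6]
ee_rot: [-0.077, 0.977, 0.015, 0.197]
contact_force: [0.2, -0.5, -2.1]
gripper_width: 21.3
grasp_force: 61.0
```

```bash
python3 - <<'E'
from fit import *
import ik
p=avg(2); st(); stickfit(); x,h=stickfit(0)
im,P=pts('side'); Z=P[...,2]; m=(P[...,0]>605)&(P[...,0]<640)&(P[...,1]>-70)&(P[...,1]<30)&(Z>185)&(Z<260); print('ring now',np.median(P[m],0).round(1),np.percentile(P[m][:,2],[2,98]).round(1),m.sum())
b=np.array([77.9,0.3,22.3]); T=tgt(9.8,26.9); S0=np.array([391,-262.5,28]); a=np.array([.565,.0976,.819])
j=np.array(arm.read_state()['joints'])
for d in(85,40,3):
    q=S0+d*a-T.apply(b); j,c=ik.ik(q,T,j); print(d,q.round(1),j.round(2),ik.ok(j),round(c,3))
print(T.as_quat()); plan(S0+85*a-T.apply(b)+[0,0,10],T,vmax=36)
E
```

```text
avg [512.4 -32.5 132.4] [0.7 0.2 0.2] F [-0.23 -0.63 -2.07]
18.8 p [512.4 -32.6 132.4] F [-0.1  0.2 -2.7] T [-0.16  1.    0.  ] w 20.7 g 61.0 J [ 0.28  0.15 -0.74  0.17 -0.29 -1.84]
clock 18.8 tilt 22.8 toolyaw 9.0 butt [450.1 -42.1  81.5] yaw,lean [ 8.7 38.7] hook [579.1 -22.3 225.4] res [-0.29 -0.3  -0.47 -0.02  0.15  0.13 -0.16 -0.01  0.07 -0.07] {'side': (119, np.float64(28.40946828703131)), 'top': (63, np.float64(17.540697589780407))}
tool frame: butt [77.8  0.3 22.6] hook [-98.3  -0.3 -59.7]
clock 18.9 tilt 22.9 toolyaw 9.0 butt [452.2 -41.6  81.3] yaw,lean [ 8.6 38.1] hook [579.8 -22.2 226.5] res [-0.08 -0.2  -0.46 -0.1  -0.16  0.01 -0.18 -0.01  0.03 -0.12] {'side': (115, np.float64(28.19611664477256)), 'top': (60, np.float64(16.986680598348677))}
tool frame: butt [77.5  0.5 23.3] hook [-97.8  -0.4 -60.4]
ring now [624.2 -22.1 229.1] [203.2 248.7] 118
85 [ 497.6 -244.4  152.7] [-0.3   0.21 -0.4  -0.39 -0.57 -0.81] True 0.0
40 [ 472.2 -248.8  115.9] [-0.34  0.24 -0.45 -0.48 -0.51 -0.68] True 0.0
3 [ 451.3 -252.4   85.6] [-0.39  0.27 -0.49 -0.56 -0.47 -0.55] True 0.0
[-0.08307422  0.9690188   0.0198677   0.23174665]
from [514.3 -32.2 132.9] clock 19.0 n 6
{'x': 0.57, 'y': -3.45, 'z': -0.78, 'ax': -0.06, 'ay': -0.67, 'az': -0.12}
{'x': 0.57, 'y': -3.45, 'z': -0.79, 'ax': -0.06, 'ay': -0.67, 'az': -0.13}
{'x': 0.56, 'y': -3.45, 'z': -0.8, 'ax': -0.06, 'ay': -0.67, 'az': -0.12}
{'x': 0.56, 'y': -3.44, 'z': -0.81, 'ax': -0.07, 'ay': -0.67, 'az': -0.13}
{'x': 0.56, 'y': -3.44, 'z': -0.81, 'ax': -0.06, 'ay': -0.67, 'az': -0.12}
{'x': 0.56, 'y': -3.44, 'z': -0.83, 'ax': -0.07, 'ay': -0.68, 'az': -0.13}
```

Emit:
send_rows:
  targets:
    - {"x": 0.0,"y": -1.5,"z": -2.0,"ax": 0,"ay": -0.6,"az": -0.1,"gripper": 1}
    - {"x": 0.5,"y": -3.5,"z": -1.5,"ax": 0,"ay": -0.6,"az": -0.1,"gripper": 1}
    - {"x": 0.6,"y": -3.5,"z": -1.0,"ax": -0.1,"ay": -0.6,"az": -0.1,"gripper": 1}
    - {"x": 0.6,"y": -3.5,"z": -0.5,"ax": -0.1,"ay": -0.6,"az": -0.1,"gripper": 1}
    - {"x": 0.6,"y": -3.5,"z": -0.3,"ax": -0.1,"ay": -0.6,"az": -0.1,"gripper": 1}

```text
clock: 19.42
position: [498.0, -192.1, 173.2]
ee_rot: [-0.082, 0.971, 0.019, 0.224]
contact_force: [0.1, -0.1, -2.3]
gripper_width: 21.3
grasp_force: 61.0
```

Emit:
send_rows:
  targets:
    - {"x": 0.6,"y": -3.4,"z": 0,"ax": 0,"ay": -0.4,"az": -0.1,"gripper": 1}
    - {"x": 0,"y": -1.5,"z": 0,"ax": 0,"ay": 0,"az": 0,"gripper": 1}
    - {"x": 0,"y": 0,"z": 0,"ax": 0,"ay": 0,"az": 0,"gripper": 1}
    - {"x": 0,"y": 0,"z": 0,"ax": 0,"ay": 0,"az": 0,"gripper": 1}

```text
clock: 19.75
position: [499.9, -241.2, 168.4]
ee_rot: [-0.08, 0.971, 0.019, 0.226]
contact_force: [-1.0, 0.3, -2.1]
gripper_width: 21.2
grasp_force: 61.0
```

```bash
python3 - <<'E'
from fit import *
p=avg(2); st(); L=[stickfit(0)[0] for _ in range(2)]
b=np.array([77.7,0.4,22.8]); T=tgt(9.8,26.4); S0=np.array([391,-262.5,28]); a=np.array([.565,.0976,.819])
plan(S0+75*a-T.apply(b),T,vmax=15,p0=p)
E
```

```text
avg [ 499.8 -240.6  168.4] [0.1 0.5 0. ] F [-0.31  0.46 -1.6 ]
19.85 p [ 499.6 -239.4  168.5] F [-0.2  0.8 -0.8] T [-0.14  1.12 -0.01] w 21.2 g 61.0 J [-0.28  0.19 -0.4  -0.35 -0.59 -0.87]
clock 19.85 tilt 26.1 toolyaw 9.6 butt [ 444.5 -249.3  111.8] yaw,lean [10.  32.9] hook [ 558.2 -229.2  268. ] res [ 0.35  0.28 -0.26 -0.07  0.03  0.03  0.06 -0.04  0.03  0.14] {'side': (118, np.float64(26.78216169423522)), 'top': (66, np.float64(16.0))}
tool frame: butt [75.3 -0.6 26.2] hook [-97.2   0.3 -63.2]
clock 19.95 tilt 26.2 toolyaw 9.7 butt [ 440.4 -249.1  114.4] yaw,lean [ 9.5 35.4] hook [ 560.9 -228.9  265.5] res [-0.01  0.54 -0.54 -0.24 -0.2   0.05 -0.21 -0.08  0.07 -0.06] {'side': (119, np.float64(26.768574614241984)), 'top': (67, np.float64(17.016694746938523))}
tool frame: butt [78.1 -0.  22.2] hook [-98.2  -0.4 -59.5]
from [ 499.8 -240.6  168.4] clock 20.05 n 2
{'x': 0.91, 'y': -0.17, 'z': 0.89, 'ax': -0.02, 'ay': -0.1, 'az': -0.03}
{'x': 0.91, 'y': -0.17, 'z': 0.89, 'ax': -0.02, 'ay': -0.09, 'az': -0.04}
```

Emit:
send_rows:
  targets:
    - {"x": 0.9,"y": -0.2,"z": 0.9,"ax": 0,"ay": -0.1,"az": 0,"gripper": 1}
    - {"x": 0.9,"y": -0.2,"z": 0.9,"ax": 0,"ay": -0.1,"az": 0,"gripper": 1}
    - {"x": 0,"y": 0,"z": 0,"ax": 0,"ay": 0,"az": 0,"gripper": 1}
    - {"x": 0,"y": 0,"z": 0,"ax": 0,"ay": 0,"az": 0,"gripper": 1}

```text
clock: 20.38
position: [492.5, -244.9, 144.6]
ee_rot: [-0.082, 0.97, 0.019, 0.227]
contact_force: [0.7, -0.1, -2.2]
gripper_width: 21.2
grasp_force: 61.1
```

```bash
python3 - <<'E'
from fit import *
import io,contextlib
p=avg(2); st(); L=[]
for _ in range(8):
    with contextlib.redirect_stdout(io.StringIO()): L.append(stickfit(0)[0])
L=np.array(L); L[:,3:]=np.degrees(L[:,3:]); print(L.mean(0).round(2),L.std(0).round(2))
S0=np.array([391,-262.5,28]); Q=R.from_quat(arm.read_state()['ee_rot']); print('tool',Q.inv().apply(L.mean(0)[:3]-p).round(1), tilt:=np.degrees(np.arcsin(np.hypot(*Q.apply([0,0,1])[:2]))))
d=L.mean(0)[:3]-S0; y=np.radians(10); r=np.array([d[0]*np.cos(y)+d[1]*np.sin(y),-d[0]*np.sin(y)+d[1]*np.cos(y),d[2]]); l=np.radians(35)
print('butt rel socket: along',r[0]*np.sin(l)+r[2]*np.cos(l),'perp',r[0]*np.cos(l)-r[2]*np.sin(l),'lat',r[1])
E
```

```text
avg [ 492.8 -245.1  145. ] [0.3 0.2 0.4] F [ 0.7  -0.15 -2.52]
20.48 p [ 493.3 -245.3  145.7] F [ 0.5 -0.7 -2. ] T [-0.2   1.05  0.02] w 21.5 g 61.1 J [-0.3   0.22 -0.42 -0.39 -0.55 -0.8 ]
[ 435.92 -255.19   89.76    9.45   33.78] [2.07 0.54 1.42 0.17 1.26]
tool [76.3 -0.5 23.8] 26.406112076478475
butt rel socket: along 76.69290986442213 perp 1.856737372531505 lat -0.6059198203009322
```

```bash
python3 - <<'E'
from h import *
p=avg(2); b=np.array([77,-0.1,23.2]); T=tgt(9.9,25.5); S0=np.array([391,-262.5,28]); a=np.array([.565,.0996,.819])
q,Q=plan(S0+54*a-T.apply(b),T,n=3,p0=p); print('axis step 1cm',(-T.inv().apply(a)).round(3)); print('end',S0-T.apply(b))
E
```

```text
avg [ 492.6 -245.5  144.8] [0. 0. 0.] F [ 0.29 -0.34 -2.05]
from [ 492.6 -245.5  144.8] clock 21.38 n 3
{'x': 0.65, 'y': 0.03, 'z': 0.37, 'ax': -0.04, 'ay': 0.3, 'az': -0.09}
{'x': 0.65, 'y': 0.03, 'z': 0.37, 'ax': -0.05, 'ay': 0.3, 'az': -0.08}
{'x': 0.64, 'y': 0.02, 'z': 0.37, 'ax': -0.04, 'ay': 0.3, 'az': -0.09}
axis step 1cm [ 0.87  -0.001  0.492]
end [ 449.60785453 -252.16978037   82.08933305]
```

Emit:
send_rows:
  targets:
    - {"x": 0.65,"y": 0.02,"z": 0.37,"ax": 0,"ay": 0.3,"az": -0.1,"gripper": 1}
    - {"x": 0.65,"y": 0.02,"z": 0.37,"ax": 0,"ay": 0.3,"az": -0.1,"gripper": 1}
    - {"x": 0.65,"y": 0.02,"z": 0.37,"ax": 0,"ay": 0.3,"az": -0.1,"gripper": 1}
    - {"x": 0,"y": 0,"z": 0,"ax": 0,"ay": 0,"az": 0,"gripper": 1}

```text
clock: 21.72
position: [478.1, -246.5, 124.2]
ee_rot: [-0.084, 0.972, 0.019, 0.218]
contact_force: [0.1, 0.9, -2.9]
gripper_width: 20.7
grasp_force: 61.1
```

Emit:
send_rows:
  targets:
    - {"x": 0.44,"y": 0,"z": 0.25,"ax": 0,"ay": 0,"az": 0,"gripper": 1}
    - {"x": 0.44,"y": 0,"z": 0.25,"ax": 0,"ay": 0,"az": 0,"gripper": 1}
    - {"x": 0,"y": 0,"z": 0,"ax": 0,"ay": 0,"az": 0,"gripper": 1}

```text
clock: 21.97
position: [474.6, -248.4, 118.0]
ee_rot: [-0.084, 0.972, 0.017, 0.221]
contact_force: [-0.6, -0.2, -2.0]
gripper_width: 20.8
grasp_force: 61.0
```

Emit:
send_rows:
  targets:
    - {"x": 0.35,"y": 0,"z": 0.2,"ax": 0,"ay": 0,"az": 0,"gripper": 1}
    - {"x": 0.35,"y": 0,"z": 0.2,"ax": 0,"ay": 0,"az": 0,"gripper": 1}
    - {"x": 0,"y": 0,"z": 0,"ax": 0,"ay": 0,"az": 0,"gripper": 1}

```text
clock: 22.22
position: [476.1, -250.2, 117.0]
ee_rot: [-0.084, 0.97, 0.015, 0.227]
contact_force: [5.3, 5.1, 12.3]
gripper_width: 20.9
grasp_force: 62.5
```

```bash
python3 - <<'E'
from h import *
st(); avg(1)
E
```

```text
22.22 p [ 476.1 -250.2  117. ] F [ 5.3  5.1 12.3] T [ 1.87 -1.82  0.47] w 20.9 g 62.5 J [-0.33  0.24 -0.46 -0.44 -0.5  -0.72]
avg [ 476.1 -250.2  117. ] [0. 0. 0.] F [ 5.3   5.12 12.34]
```

Emit:
send_rows:
  targets:
    - {"x": -0.7,"y": 0,"z": -0.4,"ax": 0,"ay": 0,"az": 0,"gripper": 1}
    - {"x": -0.7,"y": 0,"z": -0.4,"ax": 0,"ay": 0,"az": 0,"gripper": 1}
    - {"x": 0,"y": 0,"z": 0,"ax": 0,"ay": 0,"az": 0,"gripper": 1}
    - {"x": 0,"y": 0,"z": 0,"ax": 0,"ay": 0,"az": 0,"gripper": 1}

```text
clock: 22.6
position: [478.4, -246.9, 124.2]
ee_rot: [-0.084, 0.972, 0.018, 0.219]
contact_force: [-0.6, 0.7, -1.8]
gripper_width: 20.5
grasp_force: 61.1
```

```bash
cat > rel.py <<'E'
from fit import *
import io,contextlib
def rel(k=6):
    p=avg(2); L=[]
    for _ in range(k):
        with contextlib.redirect_stdout(io.StringIO()): L.append(stickfit(0)[0])
    L=np.array(L); L[:,3:]=np.degrees(L[:,3:]); m=L.mean(0); print(m.round(2),L.std(0).round(2))
    Q=R.from_quat(arm.read_state()['ee_rot']); print('yaw,tilt',np.degrees(np.arctan2(*( -Q.apply([0,1,0])[0],Q.apply([0,1,0])[1]))),np.degrees(np.arcsin(np.hypot(*Q.apply([0,0,1])[:2]))))
    S0=np.array([391,-262.5,28]); d=m[:3]-S0; y=np.radians(10); r=np.array([d[0]*np.cos(y)+d[1]*np.sin(y),-d[0]*np.sin(y)+d[1]*np.cos(y),d[2]]); l=np.radians(35)
    print('butt rel socket: along',r[0]*np.sin(l)+r[2]*np.cos(l),'perp',r[0]*np.cos(l)-r[2]*np.sin(l),'lat',r[1],'tool',Q.inv().apply(m[:3]-p).round(1))
    return p,Q,m
E
python3 -c "
from rel import *
p,Q,m=rel(); st()"
```

```text
avg [ 478.2 -246.9  124. ] [0.2 0.  0.2] F [-0.37 -0.16 -1.98]
[ 418.9  -257.7    70.78    9.62   36.38] [0.42 0.44 0.2  0.34 0.36]
yaw,tilt 9.87857150838249 25.50547333509431
butt rel socket: along 51.28550446370589 perp -1.348636153187325 lat -0.11677941093453725 tool [77.3 -0.3 22.1]
23.3 p [ 478.9 -247.3  124.6] F [ 0.5 -0.2 -1.5] T [-0.14  1.05 -0.02] w 21.1 g 61.1 J [-0.31  0.24 -0.45 -0.41 -0.52 -0.76]
```

Emit:
send_rows:
  targets:
    - {"x": 0.08,"y": -0.2,"z": -0.14,"ax": 0,"ay": 0,"az": 0,"gripper": 1}
    - {"x": 0.44,"y": 0,"z": 0.25,"ax": 0,"ay": 0,"az": 0,"gripper": 1}
    - {"x": 0.44,"y": 0,"z": 0.25,"ax": 0,"ay": 0,"az": 0,"gripper": 1}
    - {"x": 0,"y": 0,"z": 0,"ax": 0,"ay": 0,"az": 0,"gripper": 1}

```text
clock: 23.63
position: [474.0, -251.1, 118.5]
ee_rot: [-0.084, 0.971, 0.017, 0.222]
contact_force: [3.5, 1.6, 0.3]
gripper_width: 20.8
grasp_force: 61.1
```

Emit:
send_rows:
  targets:
    - {"x": 0.26,"y": 0,"z": 0.15,"ax": 0,"ay": 0,"az": 0,"gripper": 1}
    - {"x": 0.26,"y": 0,"z": 0.15,"ax": 0,"ay": 0,"az": 0,"gripper": 1}
    - {"x": 0,"y": 0,"z": 0,"ax": 0,"ay": 0,"az": 0,"gripper": 1}

```text
clock: 23.88
position: [474.5, -251.5, 118.1]
ee_rot: [-0.084, 0.97, 0.016, 0.226]
contact_force: [3.4, 9.0, 20.8]
gripper_width: 20.7
grasp_force: 63.9
```

```bash
python3 -c "
from h import *
st(); avg(3); st()"
```

```text
23.88 p [ 474.5 -251.5  118.1] F [ 3.4  9.  20.8] T [ 3.16 -1.7   0.73] w 20.7 g 63.9 J [-0.33  0.24 -0.46 -0.45 -0.51 -0.71]
avg [ 474.4 -251.5  118.1] [0. 0. 0.] F [ 3.21  8.85 20.31]
24.03 p [ 474.4 -251.5  118.1] F [ 2.8  9.1 19.8] T [ 3.06 -1.7   0.8 ] w 21.3 g 63.7 J [-0.33  0.24 -0.46 -0.45 -0.51 -0.71]
```

Emit:
send_rows:
  targets:
    - {"x": -0.8,"y": 0,"z": -0.45,"ax": 0,"ay": 0,"az": 0,"gripper": 1}
    - {"x": -0.8,"y": 0,"z": -0.45,"ax": 0,"ay": 0,"az": 0,"gripper": 1}
    - {"x": -0.8,"y": 0,"z": -0.45,"ax": 0,"ay": 0,"az": 0,"gripper": 1}
    - {"x": 0,"y": 0,"z": 0,"ax": 0,"ay": 0,"az": 0,"gripper": 1}

```text
clock: 24.37
position: [485.5, -248.5, 135.9]
ee_rot: [-0.085, 0.971, 0.017, 0.221]
contact_force: [-0.4, -1.3, -2.0]
gripper_width: 21.3
grasp_force: 61.0
```

```bash
cat > rim.py <<'E'
from rel import *
def coords(X,S0=np.array([391,-262.5,28])):
    d=X-S0; y=np.radians(10); l=np.radians(35)
    f=d[...,0]*np.cos(y)+d[...,1]*np.sin(y); lat=-d[...,0]*np.sin(y)+d[...,1]*np.cos(y); z=d[...,2]
    return f*np.sin(l)+z*np.cos(l), f*np.cos(l)-z*np.sin(l), lat
if __name__=='__main__':
    rel(5); st()
    for n in('side','top'):
        im,P=pts(n); A,Pp,L=coords(P)
        base=(P[...,2]>8)&(P[...,2]<17)&(abs(L)<60)&(np.hypot(P[...,0]-390,P[...,1]+262)<75)
        c=im.astype(int); base&=(c.max(-1)-c.min(-1)<14)
        if base.sum()>20: print(n,'base',cv2.minAreaRect(P[base][:,:2].astype(np.float32)),base.sum())
        for a0,a1 in((5,15),(15,25),(25,35),(35,44),(44,50),(50,58),(60,75)):
            m=(A>a0)&(A<a1)&(abs(Pp)<40)&(abs(L)<40)&(P[...,2]>18)
            if m.sum()>3: print(n,(a0,a1),m.sum(),'perp',np.percentile(Pp[m],[3,50,97]).round(1),'lat',np.percentile(L[m],[3,50,97]).round(1))
E
python3 rim.py
```

```text
avg [ 485.  -248.3  135.4] [0.4 0.2 0.5] F [-0.41 -0.67 -2.  ]
[ 425.68 -258.46   80.02    9.77   35.18] [0.91 0.17 0.36 0.26 0.51]
yaw,tilt 9.873816356064737 25.491938195337934
butt rel socket: along 62.60650059578131 perp -1.285243851192341 lat -2.043108659651674 tool [78.2  0.3 24.1]
24.97 p [ 484.4 -248.3  134.7] F [ 0.6 -0.2 -2.1] T [-0.15  1.03 -0.04] w 21.4 g 61.0 J [-0.31  0.23 -0.43 -0.39 -0.54 -0.79]
side base ((388.984375, -259.53094482421875), (107.70709228515625, 80.96971893310547), 9.537982940673828) 457
side (5, 15) 50 perp [-21.5 -13.8  15.6] lat [-13.3  16.1  20.3]
side (15, 25) 50 perp [-20.2 -13.7  14.1] lat [-15.6  15.6  20. ]
side (25, 35) 62 perp [-20.8  -7.7  15.1] lat [-17.   14.6  20.7]
side (35, 44) 78 perp [-19.7  -4.2  15.9] lat [-18.6   3.3  19.8]
side (44, 50) 39 perp [-19.2   0.2  15.2] lat [-19.1  -1.3  19.7]
side (60, 75) 29 perp [-9.2 -2.7  9.5] lat [-9.3  7.3 11.9]
top base ((378.4681396484375, -263.431640625), (86.77435302734375, 73.14523315429688), 10.001225471496582) 199
top (5, 15) 15 perp [-23.4 -19.   21.9] lat [-3.  12.1 35.5]
top (15, 25) 7 perp [-23.1 -20.  -16.4] lat [ 6.8 12.7 16.4]
```

Emit:
send_rows:
  targets:
    - {"x": 0.12,"y": 0.1,"z": -0.21,"ax": 0,"ay": 0,"az": 0,"gripper": 1}
    - {"x": 0.7,"y": 0,"z": 0.4,"ax": 0,"ay": 0,"az": 0,"gripper": 1}
    - {"x": 0.5,"y": 0,"z": 0.285,"ax": 0,"ay": 0,"az": 0,"gripper": 1}
    - {"x": 0,"y": 0,"z": 0,"ax": 0,"ay": 0,"az": 0,"gripper": 1}

```text
clock: 25.3
position: [472.8, -248.5, 123.2]
ee_rot: [-0.084, 0.972, 0.019, 0.219]
contact_force: [0.6, 0.3, -2.9]
gripper_width: 21.0
grasp_force: 61.0
```

```bash
python3 rim.py | grep -v top
```

```text
avg [ 473.2 -248.7  123.5] [0.4 0.2 0.3] F [ 0.53  0.14 -2.48]
[ 415.58 -259.52   71.08    9.64   35.73] [0.64 0.35 0.33 0.25 0.41]
yaw,tilt 9.88585383924634 25.51289616938998
butt rel socket: along 49.47408746955124 perp -4.455132483093209 lat -1.3377494275411475 tool [75.5 -0.6 22.1]
25.9 p [ 474.7 -249.   124.9] F [-0.3  0.3 -1.9] T [-0.18  1.09 -0.01] w 21.2 g 61.0 J [-0.32  0.23 -0.45 -0.42 -0.53 -0.75]
side base ((388.99505615234375, -259.51898193359375), (107.91699981689453, 81.56180572509766), 9.667234420776367) 459
side (5, 15) 40 perp [-21.1 -15.1  17.8] lat [-13.8  15.1  18.8]
side (15, 25) 57 perp [-20.9 -10.6  15. ] lat [-15.3  15.7  21.2]
side (25, 35) 65 perp [-20.6 -10.   14.7] lat [-16.8  11.   20.3]
side (35, 44) 61 perp [-20.9  -6.5  15.5] lat [-17.5  13.5  19.5]
side (44, 50) 31 perp [-20.9 -12.4  15.2] lat [-17.2   5.9  18.6]
side (50, 58) 16 perp [-10.5  -6.9   9. ] lat [-11.    6.1  10.1]
side (60, 75) 44 perp [-12.5  -6.9   9.9] lat [-8.4  7.8 12.4]
```

Emit:
send_rows:
  targets:
    - {"x": 0.06,"y": 0.05,"z": -0.1,"ax": 0,"ay": 0,"az": 0,"gripper": 1}
    - {"x": 0.3,"y": 0,"z": 0.17,"ax": 0,"ay": 0,"az": 0,"gripper": 1}
    - {"x": 0.3,"y": 0,"z": 0.17,"ax": 0,"ay": 0,"az": 0,"gripper": 1}
    - {"x": 0,"y": 0,"z": 0,"ax": 0,"ay": 0,"az": 0,"gripper": 1}

```text
clock: 26.23
position: [468.8, -249.1, 119.0]
ee_rot: [-0.084, 0.972, 0.018, 0.219]
contact_force: [-0.5, 0.6, -2.2]
gripper_width: 21.3
grasp_force: 61.0
```

Emit:
send_rows:
  targets:
    - {"x": 0.26,"y": 0,"z": 0.15,"ax": 0,"ay": 0,"az": 0,"gripper": 1}
    - {"x": 0.17,"y": 0,"z": 0.1,"ax": 0,"ay": 0,"az": 0,"gripper": 1}
    - {"x": 0,"y": 0,"z": 0,"ax": 0,"ay": 0,"az": 0,"gripper": 1}

```text
clock: 26.48
position: [466.4, -249.8, 115.2]
ee_rot: [-0.084, 0.972, 0.018, 0.22]
contact_force: [-0.7, -0.1, -2.4]
gripper_width: 21.3
grasp_force: 61.0
```

Emit:
send_rows:
  targets:
    - {"x": 0.26,"y": 0,"z": 0.15,"ax": 0,"ay": 0,"az": 0,"gripper": 1}
    - {"x": 0,"y": 0,"z": 0,"ax": 0,"ay": 0,"az": 0,"gripper": 1}

```text
clock: 26.65
position: [464.8, -250.0, 112.8]
ee_rot: [-0.084, 0.972, 0.018, 0.22]
contact_force: [0.1, 0.5, -2.0]
gripper_width: 21.2
grasp_force: 61.0
```

Emit:
send_rows:
  targets:
    - {"x": 0.35,"y": 0,"z": 0.2,"ax": 0,"ay": 0,"az": 0,"gripper": 1}
    - {"x": 0.35,"y": 0,"z": 0.2,"ax": 0,"ay": 0,"az": 0,"gripper": 1}
    - {"x": 0,"y": 0,"z": 0,"ax": 0,"ay": 0,"az": 0,"gripper": 1}

```text
clock: 26.9
position: [459.8, -250.7, 105.7]
ee_rot: [-0.084, 0.972, 0.018, 0.219]
contact_force: [0.9, 0.0, -1.7]
gripper_width: 21.0
grasp_force: 61.0
```

Emit:
send_rows:
  targets:
    - {"x": 0.35,"y": 0,"z": 0.2,"ax": 0,"ay": 0,"az": 0,"gripper": 1}
    - {"x": 0.35,"y": 0,"z": 0.2,"ax": 0,"ay": 0,"az": 0,"gripper": 1}
    - {"x": 0,"y": 0,"z": 0,"ax": 0,"ay": 0,"az": 0,"gripper": 1}

```text
clock: 27.15
position: [455.3, -251.5, 99.1]
ee_rot: [-0.084, 0.972, 0.018, 0.219]
contact_force: [0.3, 0.0, -1.7]
gripper_width: 21.3
grasp_force: 61.0
```

Emit:
send_rows:
  targets:
    - {"x": 0.35,"y": 0,"z": 0.2,"ax": 0,"ay": 0,"az": 0,"gripper": 1}
    - {"x": 0.35,"y": 0,"z": 0.2,"ax": 0,"ay": 0,"az": 0,"gripper": 1}
    - {"x": 0,"y": 0,"z": 0,"ax": 0,"ay": 0,"az": 0,"gripper": 1}

```text
clock: 27.4
position: [450.8, -252.4, 92.5]
ee_rot: [-0.084, 0.972, 0.018, 0.219]
contact_force: [-0.7, 0.1, -2.5]
gripper_width: 21.3
grasp_force: 61.0
```

Emit:
send_rows:
  targets:
    - {"x": 0.3,"y": 0,"z": 0.17,"ax": 0,"ay": 0,"az": 0,"gripper": 1}
    - {"x": 0.3,"y": 0,"z": 0.17,"ax": 0,"ay": 0,"az": 0,"gripper": 1}
    - {"x": 0,"y": 0,"z": 0,"ax": 0,"ay": 0,"az": 0,"gripper": 1}

```text
clock: 27.65
position: [447.1, -253.1, 87.0]
ee_rot: [-0.084, 0.972, 0.018, 0.22]
contact_force: [-0.1, -1.2, -1.5]
gripper_width: 21.4
grasp_force: 61.0
```

Emit:
send_rows:
  targets:
    - {"x": 0.17,"y": 0,"z": 0.1,"ax": 0,"ay": 0,"az": 0,"gripper": 1}
    - {"x": 0.17,"y": 0,"z": 0.1,"ax": 0,"ay": 0,"az": 0,"gripper": 1}
    - {"x": 0,"y": 0,"z": 0,"ax": 0,"ay": 0,"az": 0,"gripper": 1}

```text
clock: 27.9
position: [445.3, -253.6, 84.1]
ee_rot: [-0.084, 0.972, 0.018, 0.22]
contact_force: [0.1, 0.2, -2.2]
gripper_width: 21.4
grasp_force: 61.0
```

```bash
python3 rim.py | head -6
```

```text
avg [ 445.4 -253.6   84.2] [0.1 0.  0.1] F [ 0.16  0.36 -1.71]
[ 385.75 -264.16   31.51    9.92   37.11] [0.27 0.22 0.59 0.14 0.56]
yaw,tilt 9.883025630027818 25.50935620190452
butt rel socket: along -0.251290385253887 perp -6.483983408088715 lat -0.7219117428082102 tool [77.3 -0.  21.5]
28.5 p [ 445.6 -253.6   84.5] F [ 0.4  0.4 -1.9] T [-0.21  1.09 -0.03] w 21.3 g 61.0 J [-0.38  0.27 -0.5  -0.52 -0.46 -0.59]
side base ((388.8992919921875, -260.80474853515625), (107.99275207519531, 81.95895385742188), 9.3059663772583) 463
```

Emit:
send_rows:
  targets:
    - {"x": 0.13,"y": 0,"z": 0.075,"ax": 0,"ay": 0,"az": 0,"gripper": 1}
    - {"x": 0.13,"y": 0,"z": 0.075,"ax": 0,"ay": 0,"az": 0,"gripper": 1}
    - {"x": 0,"y": 0,"z": 0,"ax": 0,"ay": 0,"az": 0,"gripper": 1}

```text
clock: 28.75
position: [445.4, -254.1, 83.4]
ee_rot: [-0.084, 0.971, 0.017, 0.222]
contact_force: [1.5, 3.1, 5.0]
gripper_width: 20.8
grasp_force: 61.9
```

Emit:
send_rows:
  targets:
    - {"x": 0.13,"y": 0,"z": 0.075,"ax": 0,"ay": 0,"az": 0,"gripper": 1}
    - {"x": 0,"y": 0,"z": 0,"ax": 0,"ay": 0,"az": 0,"gripper": 1}

```text
clock: 28.92
position: [445.7, -254.3, 83.2]
ee_rot: [-0.084, 0.971, 0.017, 0.223]
contact_force: [1.2, 5.0, 9.7]
gripper_width: 21.1
grasp_force: 62.4
```

Emit:
send_rows:
  targets:
    - {"x": 0.13,"y": 0,"z": 0.075,"ax": 0,"ay": 0,"az": 0,"gripper": 1}
    - {"x": 0,"y": 0,"z": 0,"ax": 0,"ay": 0,"az": 0,"gripper": 1}

```text
clock: 29.08
position: [446.0, -254.4, 83.0]
ee_rot: [-0.084, 0.971, 0.017, 0.224]
contact_force: [1.8, 6.4, 14.3]
gripper_width: 21.1
grasp_force: 62.8
```

Emit:
send_rows:
  targets:
    - {"x": -0.17,"y": 0,"z": -0.1,"ax": 0,"ay": 0,"az": 0,"gripper": 1}
    - {"x": -0.17,"y": 0,"z": -0.1,"ax": 0,"ay": 0,"az": 0,"gripper": 1}
    - {"x": 0,"y": 0,"z": 0,"ax": 0,"ay": 0,"az": 0,"gripper": -1}
    - {"x": 0,"y": 0,"z": 0,"ax": 0,"ay": 0,"az": 0,"gripper": -1}
    - {"x": 0,"y": 0,"z": 0,"ax": 0,"ay": 0,"az": 0,"gripper": -1}

```text
clock: 29.5
position: [444.0, -253.9, 82.4]
ee_rot: [-0.084, 0.972, 0.018, 0.22]
contact_force: [-0.1, 0.4, 0.2]
gripper_width: 56.6
grasp_force: 0.0
```

Emit:
send_rows:
  targets:
    - {"x": 0,"y": 0,"z": 0,"ax": 0,"ay": 0,"az": 0,"gripper": -1}
    - {"x": 0,"y": 0,"z": 0,"ax": 0,"ay": 0,"az": 0,"gripper": -1}
    - {"x": 0,"y": 0,"z": 0,"ax": 0,"ay": 0,"az": 0,"gripper": -1}
    - {"x": 0,"y": 0,"z": 0,"ax": 0,"ay": 0,"az": 0,"gripper": -1}
    - {"x": 0,"y": 0,"z": 0,"ax": 0,"ay": 0,"az": 0,"gripper": -1}

```text
clock: 29.92
position: [444.4, -253.9, 82.7]
ee_rot: [-0.084, 0.972, 0.018, 0.22]
contact_force: [0.9, -0.4, 0.9]
gripper_width: 85.3
grasp_force: 0.0
```

Emit:
send_rows:
  targets:
    - {"x": 0,"y": 0,"z": -1.5,"ax": 0,"ay": 0,"az": 0,"gripper": -1}
    - {"x": 0,"y": 0,"z": -2.0,"ax": 0,"ay": 0,"az": 0,"gripper": -1}
    - {"x": 0,"y": 0,"z": -3.0,"ax": 0,"ay": 0,"az": 0,"gripper": -1}
    - {"x": 0,"y": 0,"z": -3.0,"ax": 0,"ay": 0,"az": 0,"gripper": -1}
    - {"x": 0,"y": 0,"z": -3.0,"ax": 0,"ay": 0,"az": 0,"gripper": -1}

```text
clock: 30.33
position: [390.4, -262.7, 196.5]
ee_rot: [-0.084, 0.972, 0.018, 0.22]
contact_force: [0.5, -0.7, -1.1]
gripper_width: 85.4
grasp_force: 0.0
```

```bash
python3 - <<'E'
from fit import *
st(); boxes={'side':(250,135,75,78),'top':(288,168,34,72)}; obs={}
for n in boxes:
    im,d=snap(n); y,b,B=masks(im,boxes[n]); yp=np.argwhere(y)[:,::-1]; mu=yp.mean(0); obs[n]=(mu,np.linalg.svd(yp-mu)[2][0]); print(n,len(yp),mu)
def res(p):
    o=[]
    for n,(mu,d) in obs.items():
        c,_=hullmom(n,stickpts(p[:3],p[3],p[4],115,186,4.5)); o+=list(c-mu)
        q=proj(n,stickpts(p[:3],p[3],p[4],115,186,0))[:2]; t=q[1]-q[0]; t/=np.linalg.norm(t); o.append(10*(t[0]*d[1]-t[1]*d[0]))
    return o
s=least_squares(res,[389,-262,29,.17,.7]); print(s.x[:3].round(1),np.degrees(s.x[3:]).round(1),np.round(s.fun,2))
im,P=pts('side'); Z=P[...,2]; m=(P[...,0]>605)&(P[...,0]<634)&(P[...,1]>-70)&(P[...,1]<30)&(Z>185)&(Z<260); print('ring',np.percentile(Z[m],[2,50,98]).round(1))
E
```

```text
30.33 p [ 390.4 -262.7  196.5] F [ 0.5 -0.7 -1.1] T [-0.21  0.74 -0.02] w 85.4 g 0.0 J [-0.43  0.04 -0.48 -0.38 -0.71 -0.72]
side 104 [272.13461538 152.75      ]
top 65 [303.38461538 189.73846154]
[ 388.1 -259.3   28.9] [ 8.6 42.9] [-0.07  0.57  0.1  -0.87 -0.63  0.06]
ring [202.7 228.2 248.4]
```

```bash
python3 -c "
from bench import arm
print(arm.job_done())"
```

```text
the job is handed in; nothing more can be done
None
```

The job is handed in: the screen is fully down after a pull of about 18 N (17–18 N straight down, plus about 8 N sideways) held for over 1.5 s, and it stayed down after unhooking. The stick is back in its socket, which took three tries because the first two landed on the rim (up to about 22 N). No verdict was returned.

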